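# Brush out the preserving jars and pack them in the divided carrier

## Robot

A 6-joint arm with a two-finger parallel gripper is mounted at the origin on the work surface. World frame = base frame: x ahead of the robot, y to its left, z up, the work surface at z = 0. Lengths are in mm, angles in rad, forces in N, time in s.
With the tool pointing down it reaches from about 300 to 775 mm from the base axis. Payload 14.6 kg.
Tool frame: the origin (TCP) lies at the very end of the fingers, on their centre line; the grasp point (between the pads) lies 19 mm behind it (grip_depth is the distance from the TCP to the grasp point, in mm); z points along the fingers, y is the line along which they close (so a half turn about z gives the same grasp; the last joint's range is limited). The gripper opens to 94 mm and grips with 3 to 60 N. Pads are 16 mm wide; open, the fingers measure 119 mm over their backs; the gripper's body (75 mm by 177 mm) begins 78 mm behind the grasp point.
Start: joints at [1.208, 0.3, 1.521, -0, 1.321, -0.067], TCP at [160.325, 526.104, 205.446] pointing down, gripper open.
Joint ranges: [-3.03, 3.03], [-0.79, 2.21], [0.23, 2.52], [-1.04, 4.18], [0, 3.07], [-2.55, 2.55]. Speed limits (rad/s): [2.22, 2.22, 2.57, 3.14, 3.14, 3.14].

## Interface

Orientations are given as a 3x3 rotation matrix whose columns are the frame's x, y, z axes.
In Python, from bench import sense, capture, camera_info, job_done, cut_out, grip_depth gives the robot as it stands.
- The arm moves only by the tool move_arm, never from a script. Its argument "steps" is a list of rows, each an object with "translation": the shift along the tool's x, y, z in mm, a list of three; "angular": the turn, a rotation vector about the tool's x, y, z in rad, a list of three. In form: [{"translation": [dx, dy, dz], "angular": [rx, ry, rz]}, ...]. A call has 1 to 20 rows; each row is the pose to reach, as a shift and turn from the pose commanded when the call began, along the tool's axes at that moment; what a row does not reach only later rows make up. A row lasts 1/8 s, in which the tool goes at most 62.5 mm and 10.7 degrees, less where a joint would pass 70% of its speed; a pose out of reach is approached as far as the arm can. A call with a gripper value outside its range is refused whole. "jaw" is the closure, from 0 (fully open) to 1 (shut), set as the call begins (left out, the last holds). The fingers move at their own pace and stop on an object; the grip force is fixed at half the most. Time passes only in rows, so rows that repeat a pose let the fingers close. It gives the time, the measured TCP pose, the force, the opening and the grip force at its end, in the units of the state.
- sense(): the state, without advancing time (a new reading comes with each control period).
- capture(name): name is "side" or "top" or "wrist"; returns (picture, depth): 420x560x3 uint8, red, green, blue; 420x560 float32, mm along the optical axis (not along the pixel's ray), 0 where there is no reading.
- camera_info(name): a dict with "camera_matrix" (3x3 intrinsics, pixels), "distortion" ([k1, k2, p1, p2, k3] as OpenCV has them; the pictures are not rectified), "extrinsics" (4x4, takes a point from camera to world coordinates); the wrist camera has in their place "hand_eye" (4x4, takes a point from camera to tool coordinates, whose origin is the TCP and whose axes are the flange's). Camera axes: x right, y down, z forward; pixel columns grow to the right and rows downward; lengths in mm; the calibration is good to about 2 mm. A picture is of the moment at which its call begins: read the wrist's pose just before it. camera_info takes no time and is no camera call.
- job_done(): hands the job in; it is judged then, once.
Trained networks look in the newest picture that a camera, given by its name, has taken for a name from the list of things; names that differ only in an ending like _2 or _b are one class to them, and where a whole thing is asked for, a point or a joint stands for the part that bears it (a point fixed in the world has none). Each returns a list of dicts, best first, with "p" (0 to 1); they miss things now and then, are a little off and sometimes report something else, mostly with a low value. They report only what shows in the picture. A call takes as long as a camera call. They do not tell look-alikes from the thing itself.
- cut_out(camera, name): "pixels" (420x560 bool, what is visible of it) and "rect" ([left, top, width, height] in pixels, round what is visible of it).
The state is a dict: "clock": time; "joint_positions": joint angles; "qvel": joint speeds; "joint_torque": joint torques, N m; "position": TCP position; "tcp_rot": TCP orientation; "contact_force": force on the tool from outside, world axes, zero at the start; "moment": the same for the moment, N m; "opening": opening from 0.0 (shut) to 1.0 (fully open); "grasp_force": force on a finger pad.
Only numpy, scipy, OpenCV 4.12 (cv2) and the standard library are available. Lean on these libraries where they do the work, as an engineer would, in place of code of your own. Each camera call takes 0.05 s, during which the arm holds its last target. There are 200 camera calls.

## Task

Get the empty preserving jars ready for the next batch: with the jar brush, brush out each open glass jar in the row, working from the robot's left to its right, two full strokes in each, right down to the bottom and back up, and return the brush bristles-down to its pot. Pack the jars upright in the plywood carrier, one to a bay, setting them down and never dropping them, and slide both divider boards from the drying rack fully home in the carrier's grooves so that they part the bays. Leave the other things on the bench where they are.

Things in the scene. Friction and masses are not known exactly. Their poses are not given: they have to be found in the camera images.
- jar_a: an empty straight-sided glass preserving jar, open at the top: 62 mm across outside, 55 mm inside, 96 mm high, bottom 5 mm thick, 0.15 to 0.3 kg; it stands loose. Origin at the centre of its underside, z up its axis. It is the leftmost (largest y) of the row of empty jars as the robot looks at them, and it may be absent
- jar_b: an empty straight-sided glass preserving jar, open at the top: 62 mm across outside, 55 mm inside, 96 mm high, bottom 5 mm thick, 0.15 to 0.3 kg; it stands loose. Origin at the centre of its underside, z up its axis. It is the middle place of the row; may be absent
- jar_c: an empty straight-sided glass preserving jar, open at the top: 62 mm across outside, 55 mm inside, 96 mm high, bottom 5 mm thick, 0.15 to 0.3 kg; it stands loose. Origin at the centre of its underside, z up its axis. It is the rightmost place of the row (smallest y); may be absent
- brush: jar brush 200 mm long, about 70 g, at the start standing bristles-down in the pot. Stiff bristle head 32 mm across from z 0 to 85 mm (soft tips to 43 mm, they yield), thin wire neck to 115 mm, round wooden handle 22 mm across from 115 to 200 mm. Origin at the centre of the flat bristle end, z along the brush towards the handle
- pot: white stoneware pot with a blue rim, fixed to the bench, for the brush: 60 mm across, 50 mm inside, 90 mm high, bottom 6 mm thick. Origin at the centre of its underside
- carrier: plywood jar carrier, fixed to the bench. Three bays in a row along its y; inside 88 mm (x) by 252 mm (y), floor 8 mm thick, long side walls 9 mm thick and 70 mm high from the bench, end walls 90 mm high. Two pairs of upright grooves, open at the top, in the long walls part the bays. Origin at the centre of its underside, z up
- bay_1 (a point): centre of the floor of the bay at the carrier's +y end (8 mm above the bench); the bays are 84 mm apart
- bay_2 (a point): centre of the floor of the middle bay
- bay_3 (a point): centre of the floor of the bay at the carrier's -y end
- groove_1 (a point): midpoint, on the carrier's floor, between the two facing grooves that part bay 1 from bay 2; axes as the carrier's. Each groove is 12 mm wide (along the carrier's y), with slightly rounded mouths, 10 mm deep and runs from the floor to the wall's top, 62 mm above the floor; from groove bottom to groove bottom it is 88 mm (along x)
- groove_2 (a point): the same, between bay 2 and bay 3
- rack: wooden drying rack fixed to the bench: base 110 by 150 by 10 mm with two slots along its x, 70 mm apart, 11 mm wide and 30 mm deep, open at both ends, in which the dividers stand. Origin at the centre of its underside
- divider_1: loose plywood divider board, about 60 g, standing on edge in the rack's +y slot at the start: 8 mm thick (its y), 80 mm wide (its x), 85 mm high, with a grip tab in the middle of its top edge, 36 mm wide, that reaches to 140 mm (higher than a jar in the carrier). Origin at the middle of its bottom edge, z up. Either divider fits either pair of grooves, either way round
- divider_2: loose plywood divider board, about 60 g, standing on edge in the rack's -y slot at the start: 8 mm thick (its y), 80 mm wide (its x), 85 mm high, with a grip tab in the middle of its top edge, 36 mm wide, that reaches to 140 mm (higher than a jar in the carrier). Origin at the middle of its bottom edge, z up. Either divider fits either pair of grooves, either way round
- pickles: bystander: filled pickle jar, 84 mm across, 150 mm high; origin under its centre
- jam: bystander: filled jam jar, 68 mm across, 100 mm high; origin under its centre
- apple_1: bystander: an apple, 72 mm across, 62 mm high; origin under its centre
- apple_2: bystander: another apple of that size
- lids: bystander: a stack of jar lids, 70 mm across, 36 mm high; origin under its centre
- funnel: bystander: metal canning funnel, 120 mm across, 75 mm high; origin under its centre
Mind the look-alikes: they are no part of the job. What is shaped like the jar_a but yellow is not meant.

How it is judged (in metres and radians):
On the way, in this order (a step that is already met when the one before it is completed fails the run):
1. brush end down within 12 mm of the bottom inside the left jar (if there is one) (horizontal distance between brush and jar_a below 0.028 m and z of brush in the frame of jar_a below 0.017 m), for 0.05 s.
2. brush drawn up at least 50 mm off the bottom of the left jar (horizontal distance between brush and jar_a below 0.028 m and z of brush in the frame of jar_a above 0.055 m), for 0.05 s.
3. brush down to the bottom of the left jar a second time (all of step 1), for 0.05 s.
4. brush end down within 12 mm of the bottom inside the middle jar (if there is one) (horizontal distance between brush and jar_b below 0.028 m and z of brush in the frame of jar_b below 0.017 m), for 0.05 s.
5. brush drawn up at least 50 mm off the bottom of the middle jar (horizontal distance between brush and jar_b below 0.028 m and z of brush in the frame of jar_b above 0.055 m), for 0.05 s.
6. brush down to the bottom of the middle jar a second time (all of step 4), for 0.05 s.
7. brush end down within 12 mm of the bottom inside the right jar (if there is one) (horizontal distance between brush and jar_c below 0.028 m and z of brush in the frame of jar_c below 0.017 m), for 0.05 s.
8. brush drawn up at least 50 mm off the bottom of the right jar (horizontal distance between brush and jar_c below 0.028 m and z of brush in the frame of jar_c above 0.055 m), for 0.05 s.
9. brush down to the bottom of the right jar a second time (all of step 7), for 0.05 s.
At the end, for the whole second after the job is handed in: Jars brushed, upright on the carrier floor within 18 mm of the centre of a bay each; both dividers in the grooves, within 5 mm of the floor and 6 mm of mid-groove; brush bristles-down in its pot, within 14 mm of the bottom; bystanders within 60 mm of their places; all at rest ((horizontal distance between jar_a and bay_1 below 0.018 m or horizontal distance between jar_a and bay_2 below 0.018 m or horizontal distance between jar_a and bay_3 below 0.018 m) and height (world z) of each of jar_a, jar_b, jar_c below 0.013 m and angle between each of jar_a, jar_b, jar_c's own z axis and vertical below 0.1 rad and linear speed of each of jar_a, jar_b, jar_c, divider_1, divider_2, brush below 0.02 m/s and (horizontal distance between jar_b and bay_1 below 0.018 m or horizontal distance between jar_b and bay_2 below 0.018 m or horizontal distance between jar_b and bay_3 below 0.018 m) and (horizontal distance between jar_c and bay_1 below 0.018 m or horizontal distance between jar_c and bay_2 below 0.018 m or horizontal distance between jar_c and bay_3 below 0.018 m) and ((horizontal distance between divider_1 and groove_1 below 0.006 m and z of divider_1 in the frame of groove_1 below 0.005 m) or (horizontal distance between divider_1 and groove_2 below 0.006 m and z of divider_1 in the frame of groove_2 below 0.005 m)) and angle between the y axis of each of divider_1, divider_2 and the y axis of carrier, either way round below 0.08 rad and angle between each of divider_1, divider_2's own z axis and vertical below 0.08 rad and ((horizontal distance between divider_2 and groove_1 below 0.006 m and z of divider_2 in the frame of groove_1 below 0.005 m) or (horizontal distance between divider_2 and groove_2 below 0.006 m and z of divider_2 in the frame of groove_2 below 0.005 m)) and horizontal distance between brush and pot below 0.025 m and z of brush in the frame of pot below 0.02 m and angle between brush's own z axis and vertical below 0.35 rad and distance of each of pickles, jam, apple_1, apple_2, lids, funnel from where it was at the start of the episode below 0.06 m); the robot touches nothing.
It fails at once if a glass jar is let go of in the air, more than about 45 mm up ((height (world z) of jar_a above 0.05 m and contact force between the fingers and jar_a below 0.02 N) or (height (world z) of jar_b above 0.05 m and contact force between the fingers and jar_b below 0.02 N) or (height (world z) of jar_c above 0.05 m and contact force between the fingers and jar_c below 0.02 N)).
It fails at once if a bystander is pushed more than 60 mm from its place (distance of any of pickles, jam, apple_1, apple_2, lids, funnel from where it was at the start of the episode above 0.06 m).
Of jar_a, jar_b, jar_c only 2 to 3 are there at a start; the rules pass over those that are not, and their reading is None.
At some moment in a run one of jar_a, jar_b, jar_c may be knocked a few centimetres aside while the robot is not near it.
It also fails if it takes over 210 s, if anything falls off the work surface, if the arm or the gripper's body presses on something with over 40 N, if the wrist force passes 120 N, or if a joint passes its speed limit or range.

## Working session

There is one attempt and no reset: what is moved stays moved. The work goes in short steps, Python scripts to look and compute and a tool call to move; the robot and the scene stay as the last step left them, time stands still between calls to the robot, and variables do not carry over. Pictures are saved under pics/ and viewed, at most 14 in all, crops included, and the job is handed in when it is done.

Besides the shell and the picture viewer there is one more tool, called after ">>>" as name([rows], argument=value, ...), one row to a line, values as JSON. move_arm: Moves the arm, as the interface text tells. Its arguments: {"type":"object","properties":{"steps":{"type":"array","items":{"type":"object","properties":{"translation":{"type":"array","items":{"type":"number"}},"angular":{"type":"array","items":{"type":"number"}}}}},"jaw":{"type":"number"}},"required":["steps"]}

```bash
mkdir -p pics; ls; cat > h.py <<'E'
import numpy as np,cv2
from bench import *
def shot(cam,name=None):
    s=sense(); im,d=capture(cam)
    if name: cv2.imwrite(f'pics/{name}.png',im[:,:,::-1])
    return s,im,d
def T(cam,s):
    ci=camera_info(cam)
    if cam!='wrist': return np.array(ci['extrinsics'])
    W=np.eye(4);W[:3,:3]=s['tcp_rot'];W[:3,3]=s['position'];return W@np.array(ci['hand_eye'])
def world(cam,s,d):
    ci=camera_info(cam);K=np.array(ci['camera_matrix']);D=np.array(ci['distortion'])
    v,u=np.mgrid[:d.shape[0],:d.shape[1]]
    p=cv2.undistortPoints(np.stack([u,v],-1).reshape(-1,1,2).astype(float),K,D).reshape(d.shape+(2,))
    P=np.dstack([p*d[...,None],d]);M=T(cam,s)
    W=P@M[:3,:3].T+M[:3,3];W[d==0]=np.nan;return W
def pix(cam,s,X):
    ci=camera_info(cam);M=np.linalg.inv(T(cam,s))
    r,_=cv2.Rodrigues(M[:3,:3]);return cv2.projectPoints(np.array(X,float).reshape(-1,1,3),r,M[:3,3],np.array(ci['camera_matrix']),np.array(ci['distortion']))[0].reshape(-1,2)
E
python3 - <<'E'
from h import *
np.set_printoptions(precision=3,suppress=True)
for c in ['top','side']:
    s,im,d=shot(c,c+'0');W=world(c,s,d);print(c,T(c,s)[:3,3],T(c,s)[:3,2])
    for n in ['jar_a','brush','pot','carrier','rack','divider_1','pickles','jam','apple_1','lids','funnel']:
        for r in cut_out(c,n):
            if r['p']<.3: continue
            m=r['pixels'];P=W[m];P=P[~np.isnan(P[:,0])]
            print(n,round(r['p'],2),r['rect'],'med',np.median(P,0).round(),'lo',np.percentile(P,3,axis=0).round(),'hi',np.percentile(P,97,axis=0).round(),im[m].mean(0).round())
print(sense(),camera_info('wrist'))
E
```

```text
pics
top [ 354.439   19.848 1200.464] [ 0.208  0.008 -0.978]
jar_a 0.87 [259.1, 262.2, 28.0, 35.0] med [444.  64.   7.] lo [410.  35.   1.] hi [467.  90.  98.] [137. 159. 129.]
jar_a 0.86 [152.3, 244.2, 39.2, 33.4] med [474. 304.  44.] lo [441. 266.   0.] hi [500. 325.  97.] [113. 127.  97.]
jar_a 0.85 [162.0, 200.9, 38.6, 33.3] med [584. 294.  49.] lo [551. 258.   1.] hi [609. 318.  97.] [134. 130.  21.]
brush 0.57 [207.0, 166.7, 20.6, 28.5] med [641. 191. 119.] lo [629. 177.  68.] hi [662. 209. 207.] [124. 108.  96.]
pot 0.66 [208.3, 173.8, 31.0, 36.3] med [638. 183.  70.] lo [620. 164.  -2.] hi [679. 221.  93.] [90. 95. 96.]
carrier 0.64 [360.6, 216.8, 124.7, 52.9] med [ 538. -295.   11.] lo [ 481. -415.    3.] hi [ 583. -152.   89.] [150. 147.  96.]
rack 0.59 [278.5, 186.4, 60.4, 44.6] med [620. -18.  10.] lo [574. -92.   5.] hi [676.  50.  43.] [170. 163. 103.]
divider_1 0.69 [320.2, 180.3, 12.3, 37.1] med [618. -54.  96.] lo [591. -60.  25.] hi [665. -51. 151.] [128. 123.  80.]
divider_1 0.59 [291.6, 183.1, 8.5, 36.4] med [606.  14. 142.] lo [585.  10.  89.] hi [639.  18. 152.]
[... 2937 characters left out ...]
position': array([160.331, 526.107, 205.463]), 'tcp_rot': array([[-0.957,  0.292, -0.   ],
       [ 0.292,  0.957,  0.   ],
       [ 0.   ,  0.   , -1.   ]]), 'contact_force': array([0.554, 0.227, 0.316]), 'moment': array([-0.009, -0.031, -0.017]), 'grasp_force': 0.0, 'opening': 0.9990568264221448} {'camera_matrix': array([[330.373,   0.   , 278.591],
       [  0.   , 330.373, 206.424],
       [  0.   ,   0.   ,   1.   ]]), 'distortion': array([-0.032,  0.   ,  0.   ,  0.   ,  0.   ]), 'hand_eye': array([[   0.   ,   -0.957,   -0.289,   83.856],
       [   1.   ,    0.   ,   -0.   ,   -0.878],
       [   0.   ,   -0.289,    0.957, -177.712],
       [   0.   ,    0.   ,    0.   ,    1.   ]])}
```

```bash
python3 -c "
import cv2
a=cv2.imread('pics/top0.png');b=cv2.imread('pics/side0.png')
cv2.imwrite('pics/top1.png',cv2.resize(a[120:320,80:490],(800,390),interpolation=cv2.INTER_CUBIC))"
```

```text
(no output)
```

View pics/top1.png

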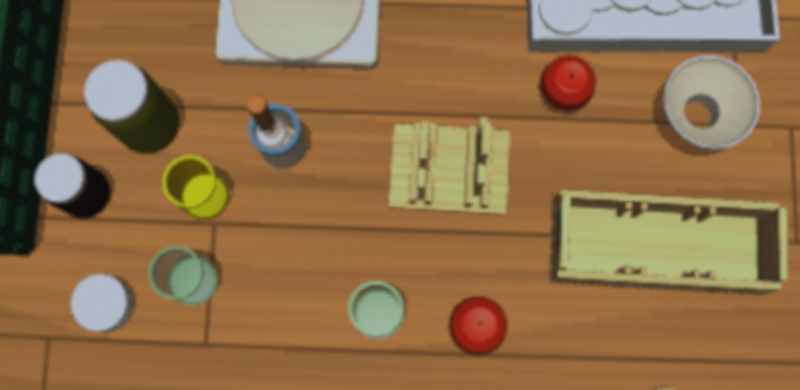

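View pics/side0.png

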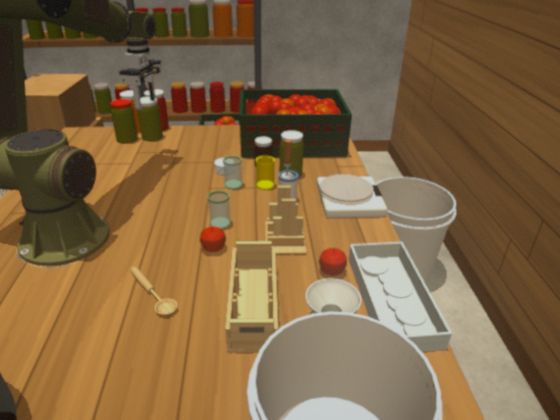

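The row holds two clear green jars: at pixel (272,280) in the top picture (about 438,61) and at (172,261) (about 470,297). The third candidate, at (181,217), is the yellow look-alike. The jam jar (119,217) and lids (130,275) could also be mistaken for a jar. The brush stands in the blue-rimmed pot at (223,190).

Next I'll go over the pot for a closer look.

```bash
cat >> h.py <<'E'
from scipy.spatial.transform import Rotation as Ro
np.set_printoptions(precision=3,suppress=True)
def Rdown(yaw,tilt=None):
    "tool z down, tool y at angle yaw from world x; tilt=rotation vector in world applied after"
    y=np.array([np.cos(yaw),np.sin(yaw),0]);z=np.array([0,0,-1.]);R=np.c_[np.cross(y,z),y,z]
    return R if tilt is None else Ro.from_rotvec(tilt).as_matrix()@R
def plan(*targets,p0=None,R0=None):
    s=sense();p=s['position'] if p0 is None else np.array(p0,float);R=s['tcp_rot'] if R0 is None else R0
    for q,Rt in targets:
        print('tr',(R.T@(np.array(q)-p)).round(1),'rot',Ro.from_matrix(R.T@Rt).as_rotvec().round(3))
E
python3 - <<'E'
from h import *
plan(([645,192,330],Rdown(0)),([454,180,330],Rdown(0)))
E
```

```text
tr [-561.  -178.3 -124.6] rot [ 0.    -0.     1.275]
tr [-381.8 -245.4 -124.5] rot [ 0.    -0.     1.275]
```

>>> move_arm([
  {"translation": [0, 0, -124], "angular": [0, 0, 0.4]},
  {"translation": [0, 0, -124], "angular": [0, 0, 0.4]},
  {"translation": [-561, -178, -124], "angular": [0, 0, 1.275]},
  {"translation": [-561, -178, -124], "angular": [0, 0, 1.275]},
  {"translation": [-561, -178, -124], "angular": [0, 0, 1.275]},
  {"translation": [-561, -178, -124], "angular": [0, 0, 1.275]},
  {"translation": [-561, -178, -124], "angular": [0, 0, 1.275]},
  {"translation": [-561, -178, -124], "angular": [0, 0, 1.275]},
  {"translation": [-561, -178, -124], "angular": [0, 0, 1.275]},
  {"translation": [-561, -178, -124], "angular": [0, 0, 1.275]},
  {"translation": [-561, -178, -124], "angular": [0, 0, 1.275]},
  {"translation": [-561, -178, -124], "angular": [0, 0, 1.275]},
  {"translation": [-561, -178, -124], "angular": [0, 0, 1.275]},
  {"translation": [-561, -178, -124], "angular": [0, 0, 1.275]},
  {"translation": [-561, -178, -124], "angular": [0, 0, 1.275]},
])

```text
clock: 3.08
position: [644.4, 193.2, 330.0]
tcp_rot: [[-0.001, 1.0, 0.001], [1.0, 0.001, 0.0], [0.0, 0.001, -1.0]]
contact_force: [-0.1, 1.1, -0.1]
opening: 1.0
grasp_force: 0.0
```

```bash
python3 - <<'E'
from h import *
print(sense()['position'],sense()['tcp_rot'])
s,im,d=shot('wrist','w1');W=world('wrist',s,d);np.savez('w1.npz',W=W,im=im)
for n in ['brush','pot','jar_a']:
    for r in cut_out('wrist',n):
        if r['p']<.3: continue
        m=r['pixels'];P=W[m];P=P[~np.isnan(P[:,0])]
        print(n,round(r['p'],2),r['rect'],len(P))
        for lo in range(0,230,10):
            q=P[(P[:,2]>lo)&(P[:,2]<lo+10)]
            if len(q)>10: print(lo,len(q),q.mean(0).round(1),q.min(0).round(1),q.max(0).round(1))
E
```

```text
[644.359 193.224 330.029] [[-0.001  1.     0.001]
 [ 1.     0.001  0.   ]
 [ 0.     0.001 -1.   ]]
brush 0.83 [264.8, 158.4, 31.8, 49.9] 1144
70 70 [655.1 198.3  74.5] [625.7 168.2  71.1] [667.  212.8  77.5]
80 364 [645.4 201.4  86.8] [627.3 181.9  81.1] [663.9 214.5  89.7]
120 52 [646.4 202.3 127. ] [634.9 192.2 121.6] [657.3 206.1 129.7]
130 29 [645.4 202.9 135.3] [635.2 196.  130. ] [655.9 205.3 139.8]
140 35 [645.3 203.  145.5] [635.4 196.6 140.5] [655.5 205.4 149.9]
150 28 [646.3 203.1 155. ] [635.7 197.3 150.5] [655.4 205.4 159.7]
160 38 [645.2 203.  164.7] [635.9 197.4 160.2] [656.2 205.2 169.9]
170 40 [646.3 203.1 175.1] [635.2 195.9 170.1] [655.8 205.5 179.8]
180 43 [645.8 203.  185. ] [635.4 195.4 180.3] [656.5 205.4 189.6]
190 48 [645.4 203.3 194.7] [635.6 196.9 190. ] [655.2 205.4 199.8]
200 388 [645.9 195.3 204.1] [635.8 183.8 200.1] [656.  204.9 206.4]
pot 0.68 [256.0, 149.2, 48.7, 45.6] 928
0 34 [666.3 195.5   4.9] [644.2 177.6   1.8] [673.4 220.6   9.9]
10 26 [658.3 205.2  14.7] [635.3 174.5  10. ] [674.2 220.3  19.6]
20 40 [655.  201.3  25.3] [625.4 170.1  20. ] [673
[... 3025 characters left out ...]
.2, 66.4, 42.5] 2807
0 994 [ 528.4 -284.8    6.6] [ 457.6 -321.7    0.1] [ 572.2 -224.6    9.4]
10 61 [ 560.6 -255.9   14.5] [ 488.6 -311.6   10.1] [ 588.9 -203.1   19.6]
20 52 [ 513.3 -241.7   25.2] [ 488.9 -302.5   20.2] [ 575.9 -232.8   29.9]
30 105 [ 545.4 -233.6   35.7] [ 490.7 -286.    30. ] [ 589.7 -179.4   39.9]
40 73 [ 512.1 -234.3   45.1] [ 490.9 -255.8   40.3] [ 578.2 -206.1   49.9]
50 153 [ 537.4 -228.2   55.6] [ 490.  -261.7   50.1] [ 590.1 -163.5   60. ]
60 629 [ 537.6 -196.2   67.2] [ 483.5 -255.4   60.2] [ 589.5 -151.8   70. ]
70 275 [ 539.1 -155.9   74.9] [ 486.2 -243.8   70. ] [ 586.3 -151.3   79.9]
80 454 [ 537.3 -156.8   86.4] [ 494.4 -165.3   80. ] [ 581.8 -151.9   90. ]
```

View pics/w1.png

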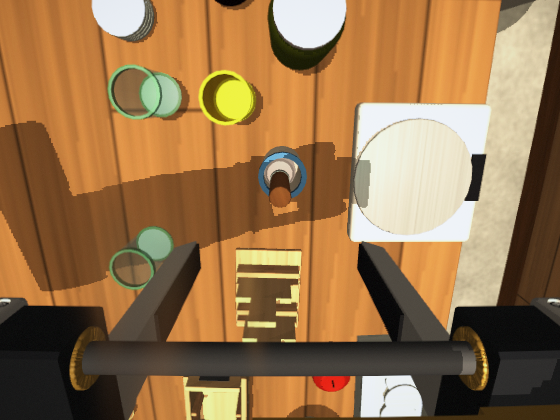

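The brush stands upright at (278,185) in the wrist picture, in the pot at (281,175). The two green jars are at (130,92) and (140,255), and the yellow look-alike is at (227,97). I'll grasp the brush now.

>>> move_arm([
  {"translation": [1, 1.4, 60], "angular": [0, 0, 0]},
  {"translation": [1, 1.4, 120], "angular": [0, 0, 0]},
  {"translation": [1, 1.4, 160], "angular": [0, 0, 0]},
  {"translation": [1, 1.4, 178], "angular": [0, 0, 0]},
  {"translation": [1, 1.4, 178], "angular": [0, 0, 0]},
  {"translation": [1, 1.4, 178], "angular": [0, 0, 0]},
])

```text
clock: 4.03
position: [647.3, 193.6, 153.7]
tcp_rot: [[-0.0, 1.0, 0.003], [1.0, 0.0, 0.001], [0.001, 0.003, -1.0]]
contact_force: [0.8, -0.5, 0.8]
opening: 1.002
grasp_force: 0.0
```

>>> move_arm([
  {"translation": [0, 0, 0], "angular": [0, 0, 0]},
  {"translation": [0, 0, 0], "angular": [0, 0, 0]},
  {"translation": [0, 0, 0], "angular": [0, 0, 0]},
  {"translation": [0, 0, 0], "angular": [0, 0, 0]},
  {"translation": [0, 0, 0], "angular": [0, 0, 0]},
  {"translation": [0, 0, 0], "angular": [0, 0, 0]},
  {"translation": [0, 0, 0], "angular": [0, 0, 0]},
  {"translation": [0, 0, 0], "angular": [0, 0, 0]},
  {"translation": [0, 0, -30], "angular": [0, 0, 0]},
  {"translation": [0, 0, -80], "angular": [0, 0, 0]},
  {"translation": [0, 0, -128], "angular": [0, 0, 0]},
  {"translation": [0, 0, -128], "angular": [0, 0, 0]},
  {"translation": [0, 0, -128], "angular": [0, 0, 0]},
], jaw=1)

```text
clock: 5.65
position: [646.2, 193.2, 278.1]
tcp_rot: [[0.0, 1.0, -0.002], [1.0, -0.0, -0.0], [-0.0, -0.002, -1.0]]
contact_force: [0.0, 0.4, -1.4]
opening: 0.228
grasp_force: 30.0
```

```bash
cat >> h.py <<'E'
def clusters(W,im,zlo,zhi,xr=(380,800),yr=(-480,480)):
    pass
def circ(P):
    x,y=P[:,0],P[:,1];A=np.c_[2*x,2*y,np.ones(len(x))];c=np.linalg.lstsq(A,x*x+y*y,rcond=None)[0]
    return c[:2],np.sqrt(c[2]+c[0]**2+c[1]**2)
def jar(W,guess,z0=0,rad=60):
    "fit rim circle near guess (outer wall+rim points)"
    P=W.reshape(-1,3);P=P[~np.isnan(P[:,0])]
    g=np.array(guess,float)
    for rr in (rad,45,42):
        q=P[(P[:,2]>z0+92)&(P[:,2]<z0+99)&(np.hypot(*(P[:,:2]-g).T)<rr)]
        if len(q)<10: print('few',len(q));return None
        for _ in range(4):
            c,R=circ(q);e=np.abs(np.hypot(*(q[:,:2]-c).T)-R);q=q[e<max(2.5,np.percentile(e,85))]
        g=c
    print('jar',c.round(1),'R',R.round(1),'n',len(q),'z',q[:,2].mean().round(1));return c
E
python3 - <<'E'
from h import *
W=np.load('w1.npz')['W']
jar(W,(470,296));jar(W,(439,61));jar(W,(581,288))
for c in ['top','side','wrist']:
    s,im,d=shot(c,c+'2');W=world(c,s,d);print(c);jar(W,(470,296));jar(W,(439,61))
    if c=='wrist':
        p=s['position'];P=W.reshape(-1,3);P=P[~np.isnan(P[:,0])]
        for z in range(125,280,10):
            q=P[(abs(P[:,2]-z)<5)&(np.hypot(P[:,0]-p[0],P[:,1]-p[1])<28)]
            if len(q)>5:print(z,len(q),q.mean(0),q.min(0),q.max(0))
E
```

```text
jar [472.1 294. ] R 29.4 n 632 z 94.4
jar [439.4  60.1] R 29.0 n 378 z 94.3
jar [580.7 287. ] R 29.1 n 564 z 94.4
top
few 0
jar [439.2  62.5] R 29.4 n 145 z 95.2
side
jar [469.7 290.5] R 30.2 n 38 z 94.5
jar [437.   56.1] R 29.3 n 73 z 94.8
wrist
jar [472.1 294.3] R 29.4 n 828 z 94.4
jar [439.5  60.3] R 29.4 n 493 z 94.2
135 62 [646.089 211.414 136.924] [625.953 200.536 135.094] [664.522 214.797 138.874]
145 71 [646.367 210.743 145.668] [625.564 197.538 143.73 ] [667.092 215.479 148.414]
155 76 [644.554 211.544 154.77 ] [625.102 198.801 153.114] [665.516 215.412 156.484]
165 89 [646.376 211.401 163.81 ] [625.874 198.557 162.023] [666.885 215.413 165.788]
175 99 [646.296 211.096 172.873] [625.51  199.096 170.129] [666.304 215.269 179.503]
185 111 [645.891 211.169 182.965] [625.263 198.808 180.356] [666.651 215.107 189.997]
195 205 [646.361 206.975 195.315] [625.582 181.742 190.033] [667.296 215.367 199.995]
205 392 [646.005 206.579 203.615] [625.739 184.633 200.003] [667.123 215.14  209.992]
215 1055 [646.384 200.52  213.762] [628.886 183.605 210.001] [664.154 212.275 219.897]
245 56 [646.57  203.752 248.111] [635.553 197.726 245.852] [657.666 206.138 249.951]
255 245 [646.737 202.646 254.948] [635.15  193.111 250.019] [658.152 206.208 259.906]
265 186 [646.317 203.01  265.075] [635.859 195.809 260.135] [656.921 205.581 269.967]
275 276 [646.737 202.334 275.793] [629.768 193.335 270.071] [664.283 205.58  279.993]
```

View pics/wrist2.png

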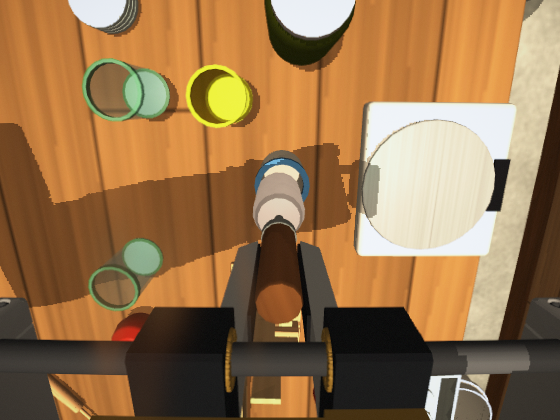

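The brush is held upright, with its head at (280,205). The left jar is at (113,92).

>>> move_arm([
  {"translation": [25, -44, 0], "angular": [0, 0, 0]},
  {"translation": [50, -87, 0], "angular": [0, 0, 0]},
  {"translation": [75, -130, 0], "angular": [0, 0, 0]},
  {"translation": [100.3, -174, 0], "angular": [0, 0, 0]},
  {"translation": [100.3, -174, 0], "angular": [0, 0, 0]},
  {"translation": [100.3, -174, 0], "angular": [0, 0, 0]},
  {"translation": [100.3, -174, 0], "angular": [0, 0, 0]},
])

```text
clock: 6.68
position: [473.2, 293.0, 278.9]
tcp_rot: [[0.001, 1.0, -0.001], [1.0, -0.001, -0.0], [-0.0, -0.001, -1.0]]
contact_force: [0.1, -0.3, -0.9]
opening: 0.231
grasp_force: 30.0
```

```bash
python3 - <<'E'
from h import *
s,im,d=shot('wrist');W=world('wrist',s,d);c=jar(W,(472,294));jar(W,(439,60))
print(s['position']);plan(([472.1,293.5,156.5],Rdown(0)))
E
```

```text
jar [471.5 294.7] R 29.4 n 418 z 94.4
jar [447.3  80.3] R 10.1 n 46 z 94.0
[473.245 292.984 278.897]
tr [  0.6  -1.  122.4] rot [-0.001  0.    -0.001]
```

>>> move_arm([
  {"translation": [0.8, -1, 40], "angular": [0, 0, 0]},
  {"translation": [0.8, -1, 80], "angular": [0, 0, 0]},
  {"translation": [0.8, -1, 110], "angular": [0, 0, 0]},
  {"translation": [0.8, -1, 122], "angular": [0, 0, 0]},
  {"translation": [0.8, -1, 122], "angular": [0, 0, 0]},
  {"translation": [0.8, -1, 122], "angular": [0, 0, 0]},
  {"translation": [0.8, -1, 122], "angular": [0, 0, 0]},
  {"translation": [0.8, -1, 90], "angular": [0, 0, 0]},
  {"translation": [0.8, -1, 50], "angular": [0, 0, 0]},
  {"translation": [0.8, -1, 50], "angular": [0, 0, 0]},
  {"translation": [0.8, -1, 50], "angular": [0, 0, 0]},
  {"translation": [0.8, -1, 50], "angular": [0, 0, 0]},
  {"translation": [0.8, -1, 90], "angular": [0, 0, 0]},
  {"translation": [0.8, -1, 115], "angular": [0, 0, 0]},
  {"translation": [0.8, -1, 122], "angular": [0, 0, 0]},
  {"translation": [0.8, -1, 122], "angular": [0, 0, 0]},
  {"translation": [0.8, -1, 122], "angular": [0, 0, 0]},
  {"translation": [0.8, -1, 122], "angular": [0, 0, 0]},
])

```text
clock: 8.98
position: [471.8, 294.5, 158.3]
tcp_rot: [[0.0, 1.0, 0.001], [1.0, -0.0, 0.001], [0.001, 0.001, -1.0]]
contact_force: [-0.3, 0.0, 0.1]
opening: 0.229
grasp_force: 30.0
```

```bash
python3 - <<'E'
from h import *
s,im,d=shot('wrist','w4');W=world('wrist',s,d);c=jar(W,(472,294))
p=s['position'];P=W.reshape(-1,3);P=P[~np.isnan(P[:,0])]
for z in range(70,180,10):
    q=P[(abs(P[:,2]-z)<5)&(np.hypot(P[:,0]-p[0],P[:,1]-p[1])<25)]
    if len(q)>5:print(z,len(q),q.mean(0),q.min(0),q.max(0))
for c in ['top','side']:
    s,im,d=shot(c);W=world(c,s,d);print(c);jar(W,(439,61))
E
```

```text
jar [471.1 295. ] R 27.4 n 1011 z 94.4
70 98 [471.659 312.339  71.87 ] [451.911 300.358  69.819] [492.873 316.368  73.912]
80 385 [472.489 307.855  81.719] [451.556 283.282  78.5  ] [493.251 316.603  84.842]
90 749 [472.023 303.259  93.119] [453.791 284.459  85.034] [490.906 314.595  95.   ]
100 423 [472.544 300.445  95.747] [456.603 287.038  95.007] [488.236 310.743 102.519]
130 145 [472.163 304.848 131.641] [460.888 295.025 126.64 ] [483.425 307.641 134.984]
140 232 [472.317 303.818 138.927] [460.925 294.047 135.028] [483.832 308.069 144.961]
150 201 [471.92  304.371 150.185] [461.464 295.755 145.027] [483.029 306.829 154.992]
160 387 [472.442 303.438 160.658] [450.073 295.399 155.051] [494.051 306.756 164.996]
170 630 [472.333 303.244 170.076] [449.564 295.507 165.002] [495.237 307.308 174.967]
top
jar [439.   62.5] R 29.5 n 148 z 95.5
side
jar [437.4  57.3] R 29.9 n 73 z 94.5
```

>>> move_arm([
  {"translation": [0, 0, 5], "angular": [0, 0, 0]},
  {"translation": [0, 0, 5], "angular": [0, 0, 0]},
  {"translation": [0, 0, 5], "angular": [0, 0, 0]},
  {"translation": [0, 0, 5], "angular": [0, 0, 0]},
  {"translation": [0, 0, -40], "angular": [0, 0, 0]},
  {"translation": [0, 0, -68], "angular": [0, 0, 0]},
  {"translation": [0, 0, -68], "angular": [0, 0, 0]},
  {"translation": [0, 0, -68], "angular": [0, 0, 0]},
  {"translation": [0, 0, -30], "angular": [0, 0, 0]},
  {"translation": [0, 0, -5], "angular": [0, 0, 0]},
  {"translation": [0, 0, 5], "angular": [0, 0, 0]},
  {"translation": [0, 0, 5], "angular": [0, 0, 0]},
  {"translation": [0, 0, 5], "angular": [0, 0, 0]},
  {"translation": [0, 0, 5], "angular": [0, 0, 0]},
])

```text
clock: 10.88
position: [471.6, 294.5, 152.8]
tcp_rot: [[-0.0, 1.0, 0.0], [1.0, 0.0, 0.0], [0.0, 0.0, -1.0]]
contact_force: [-0.3, -0.2, -1.0]
opening: 0.23
grasp_force: 30.0
```

>>> move_arm([
  {"translation": [0, 0, -40], "angular": [0, 0, 0]},
  {"translation": [0, 0, -90], "angular": [0, 0, 0]},
  {"translation": [0, 0, -126], "angular": [0, 0, 0]},
  {"translation": [0, 0, -126], "angular": [0, 0, 0]},
  {"translation": [-58, -8, -126], "angular": [0, 0, 0]},
  {"translation": [-116, -16, -126], "angular": [0, 0, 0]},
  {"translation": [-175, -24, -126], "angular": [0, 0, 0]},
  {"translation": [-235, -33, -126], "angular": [0, 0, 0]},
  {"translation": [-235, -33, -126], "angular": [0, 0, 0]},
  {"translation": [-235, -33, -126], "angular": [0, 0, 0]},
  {"translation": [-235, -33, -126], "angular": [0, 0, 0]},
])

```text
clock: 12.25
position: [438.5, 60.4, 278.0]
tcp_rot: [[-0.002, 1.0, -0.001], [1.0, 0.002, 0.0], [0.0, -0.001, -1.0]]
contact_force: [0.4, 0.1, -1.2]
opening: 0.232
grasp_force: 30.0
```

```bash
python3 - <<'E'
from h import *
s,im,d=shot('wrist','w5');W=world('wrist',s,d);jar(W,(439,60));jar(W,(472,294))
print(s['position'],s['contact_force']);plan(([439,60.3,154],Rdown(0)))
E
```

```text
jar [438.9  59.7] R 29.4 n 413 z 94.4
few 0
[438.5    60.409 277.989] [ 0.446  0.148 -1.204]
tr [ -0.1   0.6 124. ] rot [-0.001 -0.     0.002]
```

>>> move_arm([
  {"translation": [-1, 0.5, 40], "angular": [0, 0, 0]},
  {"translation": [-1, 0.5, 80], "angular": [0, 0, 0]},
  {"translation": [-1, 0.5, 112], "angular": [0, 0, 0]},
  {"translation": [-1, 0.5, 125], "angular": [0, 0, 0]},
  {"translation": [-1, 0.5, 125], "angular": [0, 0, 0]},
  {"translation": [-1, 0.5, 125], "angular": [0, 0, 0]},
  {"translation": [-1, 0.5, 125], "angular": [0, 0, 0]},
  {"translation": [-1, 0.5, 85], "angular": [0, 0, 0]},
  {"translation": [-1, 0.5, 53], "angular": [0, 0, 0]},
  {"translation": [-1, 0.5, 53], "angular": [0, 0, 0]},
  {"translation": [-1, 0.5, 53], "angular": [0, 0, 0]},
  {"translation": [-1, 0.5, 53], "angular": [0, 0, 0]},
  {"translation": [-1, 0.5, 90], "angular": [0, 0, 0]},
  {"translation": [-1, 0.5, 117], "angular": [0, 0, 0]},
  {"translation": [-1, 0.5, 125], "angular": [0, 0, 0]},
  {"translation": [-1, 0.5, 125], "angular": [0, 0, 0]},
  {"translation": [-1, 0.5, 125], "angular": [0, 0, 0]},
  {"translation": [-1, 0.5, 125], "angular": [0, 0, 0]},
])

```text
clock: 14.55
position: [439.3, 58.4, 154.1]
tcp_rot: [[0.0, 1.0, 0.001], [1.0, -0.0, 0.0], [0.0, 0.001, -1.0]]
contact_force: [-0.3, -0.1, -0.9]
opening: 0.23
grasp_force: 30.0
```

```bash
python3 - <<'E'
from h import *
s,im,d=shot('wrist');W=world('wrist',s,d);jar(W,(439,60))
s,im,d=shot('top');W=world('top',s,d);jar(W,(472,296))
plan(([650,193,278],Rdown(0)))
# pot centre from w1
W=np.load('w1.npz')['W'].reshape(-1,3);q=W[(abs(W[:,2]-89)<2.5)&(abs(W[:,0]-650)<33)&(abs(W[:,1]-193)<33)]
r=np.hypot(q[:,0]-650,q[:,1]-193);q=q[r>24.5];print(circ(q),len(q),q.min(0),q.max(0))
E
```

```text
jar [438.9  60. ] R 29.3 n 1000 z 94.4
jar [471.4 296.5] R 29.8 n 151 z 95.1
tr [ 134.6  210.9 -123.9] rot [ 0.001 -0.     0.   ]
(array([649.55 , 191.221]), np.float64(28.361294614968816)) 516 [618.477 162.524  86.582] [680.526 222.193  91.362]
```

>>> move_arm([
  {"translation": [0, 0, -50], "angular": [0, 0, 0]},
  {"translation": [0, 0, -100], "angular": [0, 0, 0]},
  {"translation": [0, 0, -126], "angular": [0, 0, 0]},
  {"translation": [33, 52, -126], "angular": [0, 0, 0]},
  {"translation": [66, 105, -126], "angular": [0, 0, 0]},
  {"translation": [100, 158, -126], "angular": [0, 0, 0]},
  {"translation": [133, 210.5, -126], "angular": [0, 0, 0]},
  {"translation": [133, 210.5, -126], "angular": [0, 0, 0]},
  {"translation": [133, 210.5, -126], "angular": [0, 0, 0]},
  {"translation": [133, 210.5, -126], "angular": [0, 0, 0]},
])

```text
clock: 15.9
position: [648.8, 190.7, 281.3]
tcp_rot: [[0.001, 1.0, 0.002], [1.0, -0.001, 0.0], [0.0, 0.002, -1.0]]
contact_force: [-0.4, 0.5, -0.8]
opening: 0.228
grasp_force: 30.0
```

```bash
python3 - <<'E'
from h import *
s,im,d=shot('wrist');W=world('wrist',s,d);jar(W,(439,60));jar(W,(472,295))
plan(([649.8,191.5,154],Rdown(0)))
E
```

```text
jar [439.5  60.3] R 29.5 n 506 z 94.2
jar [472.2 294.4] R 29.4 n 805 z 94.4
tr [  0.7   0.7 127.3] rot [ 0.002 -0.    -0.001]
```

>>> move_arm([
  {"translation": [0.5, 0.5, 40], "angular": [0, 0, 0]},
  {"translation": [0.5, 0.5, 80], "angular": [0, 0, 0]},
  {"translation": [0.5, 0.5, 112], "angular": [0, 0, 0]},
  {"translation": [0.5, 0.5, 126], "angular": [0, 0, 0]},
  {"translation": [0.5, 0.5, 126.5], "angular": [0, 0, 0]},
  {"translation": [0.5, 0.5, 126.5], "angular": [0, 0, 0]},
  {"translation": [0.5, 0.5, 126.5], "angular": [0, 0, 0]},
])

```text
clock: 16.82
position: [650.4, 192.0, 154.3]
tcp_rot: [[-0.0, 1.0, 0.002], [1.0, 0.0, 0.0], [0.0, 0.002, -1.0]]
contact_force: [0.8, 0.5, -0.9]
opening: 0.233
grasp_force: 30.0
```

>>> move_arm([
  {"translation": [0, 0, 0], "angular": [0, 0, 0]},
  {"translation": [0, 0, 0], "angular": [0, 0, 0]},
  {"translation": [0, 0, 0], "angular": [0, 0, 0]},
  {"translation": [0, 0, 0], "angular": [0, 0, 0]},
  {"translation": [0, 0, 0], "angular": [0, 0, 0]},
  {"translation": [0, 0, 0], "angular": [0, 0, 0]},
  {"translation": [0, 0, -50], "angular": [0, 0, 0]},
  {"translation": [0, 0, -100], "angular": [0, 0, 0]},
  {"translation": [0, 0, -150], "angular": [0, 0, 0]},
  {"translation": [0, 0, -150], "angular": [0, 0, 0]},
  {"translation": [0, 0, -150], "angular": [0, 0, 0]},
], jaw=0)

```text
clock: 18.2
position: [649.8, 191.9, 301.9]
tcp_rot: [[0.0, 1.0, -0.001], [1.0, -0.0, -0.0], [-0.0, -0.001, -1.0]]
contact_force: [0.2, 0.8, -0.8]
opening: 1.0
grasp_force: 0.0
```

```bash
python3 - <<'E'
from h import *
s,im,d=shot('wrist','w6');W=world('wrist',s,d);jar(W,(439,60));jar(W,(472,295))
P=W.reshape(-1,3);P=P[~np.isnan(P[:,0])]
for z in (140,170,190,204):
    q=P[(abs(P[:,2]-z)<5)&(np.hypot(P[:,0]-649,P[:,1]-191)<30)]
    if len(q)>5:print(z,len(q),q.mean(0),q.min(0),q.max(0))
# carrier: rims from the top camera & wrist
for c in ['top','wrist']:
    s,im,d=shot(c);W=world(c,s,d);P=W.reshape(-1,3)
    q=P[(P[:,2]>64)&(P[:,2]<95)&(P[:,0]>440)&(P[:,0]<640)&(P[:,1]<-120)&(P[:,1]>-460)]
    print(c,len(q),q.min(0),q.max(0),cv2.minAreaRect(q[:,:2].astype(np.float32)))
plan(([472.1,294.4,196],Rdown(0)),([472.1,294.4,68],Rdown(0)))
E
```

```text
jar [439.4  60.3] R 29.3 n 465 z 94.2
jar [472.2 294.2] R 29.3 n 712 z 94.4
140 37 [650.353 201.8   140.521] [640.191 194.198 135.149] [660.064 204.057 144.811]
170 50 [650.651 201.742 170.018] [640.936 196.167 165.261] [661.108 203.819 174.793]
190 57 [650.901 201.766 190.128] [640.654 194.392 185.178] [661.63  203.907 194.934]
204 460 [651.13  194.081 204.022] [640.966 183.036 199.183] [661.138 203.917 206.367]
top 1467 [ 477.92  -422.922   64.007] [ 590.471 -150.343   94.102] ((533.71337890625, -286.96490478515625), (271.6315612792969, 107.65475463867188), 88.109619140625)
wrist 1267 [ 484.291 -219.423   64.024] [ 591.371 -150.952   90.614] ((537.8828735351562, -185.60716247558594), (68.69560241699219, 106.53409576416016), 89.32452392578125)
tr [ 102.6 -177.4  105.7] rot [-0.002  0.001 -0.   ]
tr [ 102.7 -177.1  233.7] rot [-0.002  0.001 -0.   ]
```

>>> move_arm([
  {"translation": [-60, -14, -60], "angular": [0, 0, 0]},
  {"translation": [-120, -29, -60], "angular": [0, 0, 0]},
  {"translation": [-180, -43, -60], "angular": [0, 0, 0]},
  {"translation": [-240, -58, -60], "angular": [0, 0, 0]},
  {"translation": [-300, -72, -60], "angular": [0, 0, 0]},
  {"translation": [-360, -87, -60], "angular": [0, 0, 0]},
  {"translation": [-420, -101, -60], "angular": [0, 0, 0]},
  {"translation": [-480, -115, -60], "angular": [0, 0, 0]},
  {"translation": [-480, -115, -60], "angular": [0, 0, 0]},
  {"translation": [-480, -115, -60], "angular": [0, 0, 0]},
  {"translation": [-480, -115, -60], "angular": [0, 0, 0]},
])

```text
clock: 19.73
position: [535.5, -286.7, 362.9]
tcp_rot: [[-0.002, 1.0, -0.0], [1.0, 0.002, 0.0], [0.0, -0.0, -1.0]]
contact_force: [-0.6, 0.7, 0.6]
opening: 0.998
grasp_force: 0.0
```

```bash
python3 - <<'E'
from h import *
s,im,d=shot('wrist','w7');W=world('wrist',s,d);np.savez('w7.npz',W=W,im=im)
print(s['position'],s['clock'])
P=W.reshape(-1,3);P=P[(P[:,0]>440)&(P[:,0]<620)&(P[:,1]<-120)&(P[:,1]>-460)]
q=P[(P[:,2]>64)&(P[:,2]<94)];print(q.min(0),q.max(0),cv2.minAreaRect(q[:,:2].astype(np.float32)))
# rim tops of long walls: z~70 ; lines
r=q[abs(q[:,2]-70)<2]
for lo,hi in ((440,530),(540,620)):
    w=r[(r[:,0]>lo)&(r[:,0]<hi)&(r[:,1]<-165)&(r[:,1]>-410)];print(len(w),np.polyfit(w[:,1],w[:,0],1),w.min(0),w.max(0))
e=q[q[:,2]>86];
for g in (e[e[:,1]>-287],e[e[:,1]<-287]): print('end',len(g),g.min(0),g.max(0),np.polyfit(g[:,0],g[:,1],1))
f=P[(P[:,2]>5)&(P[:,2]<11)&(P[:,0]>480)&(P[:,0]<590)];print('floor',f.min(0),f.max(0),np.median(f,0))
E
```

```text
[ 535.505 -286.687  362.875] 19.725
[ 477.521 -425.362   64.001] [ 590.518 -153.863   91.809] ((534.1436157226562, -289.8881530761719), (270.2012939453125, 105.56925201416016), 88.2713851928711)
710 [  0.027 493.89 ] [ 478.026 -409.914   68.003] [ 499.733 -165.757   71.21 ]
744 [  0.031 590.385] [ 567.65  -409.519   68.002] [ 590.205 -165.577   71.113]
end 531 [ 493.876 -164.816   86.195] [ 581.204 -153.863   91.809] [  -0.03  -143.486]
end 332 [ 487.168 -424.906   86.084] [ 573.128 -413.865   90.515] [  -0.025 -406.12 ]
floor [ 486.788 -417.354    5.001] [ 581.043 -163.64    10.999] [ 533.455 -277.818    6.54 ]
```

View pics/w7.png

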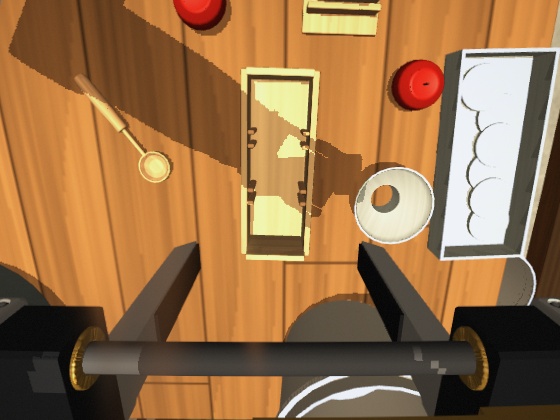

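The carrier spans (243,68) to (318,260) in the picture, with its groove pairs at rows about 133–145 and 187–197. It fits to a centre of (534,-289.7) and a yaw of -0.030. Next is the right jar.

```bash
python3 - <<'E'
from h import *
R=Rdown(-.03)
plan(([439.3,60.2,300],R),([439.3,60.2,200],R))
E
```

```text
tr [347.  -95.6  63. ] rot [ 0.    -0.     0.032]
tr [347.  -95.6 163. ] rot [ 0.    -0.     0.032]
```

>>> move_arm([
  {"translation": [60, -16.5, 0], "angular": [0, 0, 0.032]},
  {"translation": [120, -33, 0], "angular": [0, 0, 0.032]},
  {"translation": [180, -49.5, 20], "angular": [0, 0, 0.032]},
  {"translation": [240, -66, 40], "angular": [0, 0, 0.032]},
  {"translation": [300, -83, 60], "angular": [0, 0, 0.032]},
  {"translation": [347, -95.6, 100], "angular": [0, 0, 0.032]},
  {"translation": [347, -95.6, 140], "angular": [0, 0, 0.032]},
  {"translation": [347, -95.6, 163], "angular": [0, 0, 0.032]},
  {"translation": [347, -95.6, 163], "angular": [0, 0, 0.032]},
  {"translation": [347, -95.6, 163], "angular": [0, 0, 0.032]},
])

```text
clock: 21.02
position: [439.8, 59.3, 201.2]
tcp_rot: [[0.031, 1.0, 0.002], [1.0, -0.031, 0.0], [0.0, 0.002, -1.0]]
contact_force: [0.3, 0.6, 0.5]
opening: 1.002
grasp_force: 0.0
```

```bash
python3 - <<'E'
from h import *
s,im,d=shot('wrist','w8');W=world('wrist',s,d);c=jar(W,(439,60))
s2,im,d=shot('top');jar(world('top',s2,d),(472,295))
plan(([*c,68],Rdown(-.03)))
E
```

```text
jar [438.9  59.8] R 29.3 n 994 z 94.4
jar [471.3 296.3] R 29.8 n 151 z 95.2
tr [  0.7  -1.2 133.2] rot [ 0.002 -0.    -0.002]
```

>>> move_arm([
  {"translation": [0.6, -0.8, 50], "angular": [0, 0, 0]},
  {"translation": [0.6, -0.8, 100], "angular": [0, 0, 0]},
  {"translation": [0.6, -0.8, 125], "angular": [0, 0, 0]},
  {"translation": [0.6, -0.8, 133], "angular": [0, 0, 0]},
  {"translation": [0.6, -0.8, 133], "angular": [0, 0, 0]},
  {"translation": [0.6, -0.8, 133], "angular": [0, 0, 0]},
])

```text
clock: 21.88
position: [439.3, 59.6, 68.2]
tcp_rot: [[0.032, 0.999, 0.002], [0.999, -0.032, 0.0], [0.0, 0.002, -1.0]]
contact_force: [0.1, -0.1, 0.0]
opening: 0.999
grasp_force: 0.0
```

>>> move_arm([
  {"translation": [0, 0, 0], "angular": [0, 0, 0]},
  {"translation": [0, 0, 0], "angular": [0, 0, 0]},
  {"translation": [0, 0, 0], "angular": [0, 0, 0]},
  {"translation": [0, 0, 0], "angular": [0, 0, 0]},
  {"translation": [0, 0, 0], "angular": [0, 0, 0]},
  {"translation": [0, 0, 0], "angular": [0, 0, 0]},
  {"translation": [0, 0, 0], "angular": [0, 0, 0]},
], jaw=1)

```text
clock: 22.75
position: [438.6, 59.5, 67.0]
tcp_rot: [[0.032, 0.999, 0.0], [0.999, -0.032, -0.0], [-0.0, 0.0, -1.0]]
contact_force: [-1.6, 0.0, 3.7]
opening: 0.662
grasp_force: 30.0
```

```bash
python3 - <<'E'
from h import *
R=Rdown(-.03)
plan(([439,60,228],R),([531.5,-373.7,228],R))
print(sense()['position'])
E
```

```text
tr [   0.5    0.4 -161. ] rot [ 0.     0.    -0.002]
tr [-430.   106.7 -161. ] rot [ 0.     0.    -0.002]
[438.6    59.538  67.023]
```

>>> move_arm([
  {"translation": [0, 0, -30], "angular": [0, 0, 0]},
  {"translation": [0, 0, -80], "angular": [0, 0, 0]},
  {"translation": [0, 0, -130], "angular": [0, 0, 0]},
  {"translation": [-30, 8, -161], "angular": [0, 0, 0]},
  {"translation": [-80, 20, -161], "angular": [0, 0, 0]},
  {"translation": [-130, 32, -161], "angular": [0, 0, 0]},
  {"translation": [-180, 45, -161], "angular": [0, 0, 0]},
  {"translation": [-230, 57, -161], "angular": [0, 0, 0]},
  {"translation": [-280, 69, -161], "angular": [0, 0, 0]},
  {"translation": [-330, 82, -161], "angular": [0, 0, 0]},
  {"translation": [-380, 94, -161], "angular": [0, 0, 0]},
  {"translation": [-415, 103, -161], "angular": [0, 0, 0]},
  {"translation": [-430, 106.7, -161], "angular": [0, 0, 0]},
  {"translation": [-430, 106.7, -161], "angular": [0, 0, 0]},
  {"translation": [-430, 106.7, -161], "angular": [0, 0, 0]},
  {"translation": [-430, 106.7, -161], "angular": [0, 0, 0]},
])

```text
clock: 24.75
position: [531.6, -372.9, 228.2]
tcp_rot: [[0.031, 1.0, 0.0], [1.0, -0.031, -0.0], [-0.0, 0.0, -1.0]]
contact_force: [0.4, -0.6, -1.3]
opening: 0.664
grasp_force: 30.0
```

```bash
python3 - <<'E'
from h import *
plan(([531.5,-373.7,76],Rdown(-.03)))
s,im,d=shot('wrist','w9');W=world('wrist',s,d);jar(W,(531.5,-373.7),z0=s['position'][2]-68)
E
```

```text
tr [ -0.8  -0.1 152.2] rot [ 0.     0.    -0.001]
jar [ 532.2 -372. ] R 29.4 n 3002 z 255.3
```

>>> move_arm([
  {"translation": [-1, -0.5, 50], "angular": [0, 0, 0]},
  {"translation": [-1, -0.5, 95], "angular": [0, 0, 0]},
  {"translation": [-1, -0.5, 125], "angular": [0, 0, 0]},
  {"translation": [-1, -0.5, 140], "angular": [0, 0, 0]},
  {"translation": [-1, -0.5, 147], "angular": [0, 0, 0]},
  {"translation": [-1, -0.5, 150], "angular": [0, 0, 0]},
  {"translation": [-1, -0.5, 151.5], "angular": [0, 0, 0]},
  {"translation": [-1, -0.5, 152.5], "angular": [0, 0, 0]},
  {"translation": [-1, -0.5, 152.5], "angular": [0, 0, 0]},
  {"translation": [-1, -0.5, 152.5], "angular": [0, 0, 0]},
])

```text
clock: 26.05
position: [531.0, -374.7, 75.7]
tcp_rot: [[0.032, 0.999, 0.0], [0.999, -0.032, -0.0], [-0.0, 0.0, -1.0]]
contact_force: [-0.3, 0.4, -2.3]
opening: 0.665
grasp_force: 30.0
```

>>> move_arm([
  {"translation": [0, 0, 0], "angular": [0, 0, 0]},
  {"translation": [0, 0, 0], "angular": [0, 0, 0]},
  {"translation": [0, 0, 0], "angular": [0, 0, 0]},
  {"translation": [0, 0, 0], "angular": [0, 0, 0]},
  {"translation": [0, 0, -40], "angular": [0, 0, 0]},
  {"translation": [0, 0, -90], "angular": [0, 0, 0]},
  {"translation": [0, 0, -140], "angular": [0, 0, 0]},
  {"translation": [0, 0, -190], "angular": [0, 0, 0]},
  {"translation": [0, 0, -190], "angular": [0, 0, 0]},
  {"translation": [0, 0, -190], "angular": [0, 0, 0]},
], jaw=0)

```text
clock: 27.3
position: [530.7, -374.5, 264.5]
tcp_rot: [[0.032, 0.999, -0.001], [0.999, -0.032, 0.001], [0.001, -0.001, -1.0]]
contact_force: [-0.7, -0.1, -1.5]
opening: 1.004
grasp_force: 0.0
```

```bash
python3 - <<'E'
from h import *
s,im,d=shot('wrist','w10');W=world('wrist',s,d);jar(W,(531.5,-373.7),z0=8)
R=Rdown(-.03);plan(([472.1,294.2,266],R),([472.1,294.2,220],R))
s2,im,d=shot('top');jar(world('top',s2,d),(472,295))
E
```

```text
jar [ 531.3 -374.5] R 29.4 n 709 z 102.4
tr [666.4 -79.9  -1.1] rot [-0.002 -0.001 -0.002]
tr [666.3 -79.8  44.9] rot [-0.002 -0.001 -0.002]
jar [471.2 296.3] R 29.9 n 147 z 95.2
```

The first jar is in bay 3, so I'll go back for the left one.

>>> move_arm([
  {"translation": [62, -7, 0], "angular": [0, 0, 0]},
  {"translation": [124, -15, 0], "angular": [0, 0, 0]},
  {"translation": [186, -22, 0], "angular": [0, 0, 0]},
  {"translation": [248, -30, 0], "angular": [0, 0, 0]},
  {"translation": [310, -37, 0], "angular": [0, 0, 0]},
  {"translation": [372, -45, 0], "angular": [0, 0, 0]},
  {"translation": [434, -52, 0], "angular": [0, 0, 0]},
  {"translation": [496, -60, 0], "angular": [0, 0, 0]},
  {"translation": [558, -67, 0], "angular": [0, 0, 0]},
  {"translation": [620, -74, 20], "angular": [0, 0, 0]},
  {"translation": [666, -80, 45], "angular": [0, 0, 0]},
  {"translation": [666, -80, 45], "angular": [0, 0, 0]},
  {"translation": [666, -80, 45], "angular": [0, 0, 0]},
  {"translation": [666, -80, 45], "angular": [0, 0, 0]},
])

```text
clock: 29.15
position: [472.8, 292.6, 221.0]
tcp_rot: [[0.033, 0.999, 0.001], [0.999, -0.033, 0.0], [0.0, 0.001, -1.0]]
contact_force: [0.4, 0.1, -1.2]
opening: 1.0
grasp_force: 0.0
```

```bash
python3 - <<'E'
from h import *
s,im,d=shot('wrist','w11');W=world('wrist',s,d);c=jar(W,(472,294))
if c is not None: plan(([*c,68],Rdown(-.03)))
E
```

```text
jar [471.6 294.6] R 29.3 n 887 z 94.4
tr [  1.9  -1.4 153.1] rot [ 0.001 -0.    -0.004]
```

>>> move_arm([
  {"translation": [1.6, -1.2, 50], "angular": [0, 0, 0]},
  {"translation": [1.6, -1.2, 100], "angular": [0, 0, 0]},
  {"translation": [1.6, -1.2, 140], "angular": [0, 0, 0]},
  {"translation": [1.6, -1.2, 153], "angular": [0, 0, 0]},
  {"translation": [1.6, -1.2, 153], "angular": [0, 0, 0]},
  {"translation": [1.6, -1.2, 153], "angular": [0, 0, 0]},
])

```text
clock: 29.95
position: [472.1, 295.5, 69.3]
tcp_rot: [[0.032, 0.999, 0.002], [0.999, -0.032, 0.001], [0.001, 0.002, -1.0]]
contact_force: [-0.7, 0.6, -0.3]
opening: 1.002
grasp_force: 0.0
```

>>> move_arm([
  {"translation": [0, 0, 0], "angular": [0, 0, 0]},
  {"translation": [0, 0, 0], "angular": [0, 0, 0]},
  {"translation": [0, 0, 0], "angular": [0, 0, 0]},
  {"translation": [0, 0, 0], "angular": [0, 0, 0]},
  {"translation": [0, 0, 0], "angular": [0, 0, 0]},
  {"translation": [0, 0, 0], "angular": [0, 0, 0]},
  {"translation": [0, 0, 0], "angular": [0, 0, 0]},
], jaw=1)

```text
clock: 30.82
position: [471.1, 295.3, 67.6]
tcp_rot: [[0.032, 0.999, 0.0], [0.999, -0.032, 0.0], [0.0, 0.0, -1.0]]
contact_force: [-2.2, 0.0, 4.0]
opening: 0.66
grasp_force: 30.0
```

```bash
python3 - <<'E'
from h import *
R=Rdown(-.03)
plan(([536.5,-205.7,228],R))
E
```

```text
tr [-498.6   81.3 -160.5] rot [ 0.    -0.    -0.002]
```

>>> move_arm([
  {"translation": [0, 0, -30], "angular": [0, 0, 0]},
  {"translation": [0, 0, -80], "angular": [0, 0, 0]},
  {"translation": [0, 0, -130], "angular": [0, 0, 0]},
  {"translation": [-30, 5, -161], "angular": [0, 0, 0]},
  {"translation": [-85, 14, -161], "angular": [0, 0, 0]},
  {"translation": [-140, 23, -161], "angular": [0, 0, 0]},
  {"translation": [-195, 32, -161], "angular": [0, 0, 0]},
  {"translation": [-250, 41, -161], "angular": [0, 0, 0]},
  {"translation": [-305, 50, -161], "angular": [0, 0, 0]},
  {"translation": [-360, 59, -161], "angular": [0, 0, 0]},
  {"translation": [-415, 68, -161], "angular": [0, 0, 0]},
  {"translation": [-465, 76, -161], "angular": [0, 0, 0]},
  {"translation": [-490, 80, -161], "angular": [0, 0, 0]},
  {"translation": [-498.6, 81.3, -161], "angular": [0, 0, 0]},
  {"translation": [-498.6, 81.3, -161], "angular": [0, 0, 0]},
  {"translation": [-498.6, 81.3, -161], "angular": [0, 0, 0]},
  {"translation": [-498.6, 81.3, -161], "angular": [0, 0, 0]},
])

```text
clock: 32.95
position: [536.6, -204.9, 228.6]
tcp_rot: [[0.031, 1.0, 0.0], [1.0, -0.031, -0.0], [-0.0, 0.0, -1.0]]
contact_force: [-0.5, 0.8, -3.4]
opening: 0.66
grasp_force: 30.0
```

```bash
python3 - <<'E'
from h import *
plan(([536.5,-205.7,76],Rdown(-.03)))
s,im,d=shot('wrist','w12');W=world('wrist',s,d);jar(W,(536.5,-205.7),z0=s['position'][2]-68);jar(W,(531.3,-374.5),z0=8)
E
```

```text
tr [ -0.8  -0.1 152.6] rot [ 0.     0.    -0.001]
jar [ 537.2 -204.9] R 29.5 n 2929 z 255.3
jar [ 531.5 -373.1] R 29.3 n 132 z 102.3
```

>>> move_arm([
  {"translation": [-1, -0.5, 50], "angular": [0, 0, 0]},
  {"translation": [-1, -0.5, 95], "angular": [0, 0, 0]},
  {"translation": [-1, -0.5, 125], "angular": [0, 0, 0]},
  {"translation": [-1, -0.5, 140], "angular": [0, 0, 0]},
  {"translation": [-1, -0.5, 147], "angular": [0, 0, 0]},
  {"translation": [-1, -0.5, 150], "angular": [0, 0, 0]},
  {"translation": [-1, -0.5, 151.5], "angular": [0, 0, 0]},
  {"translation": [-1, -0.5, 152.6], "angular": [0, 0, 0]},
  {"translation": [-1, -0.5, 152.6], "angular": [0, 0, 0]},
  {"translation": [-1, -0.5, 152.6], "angular": [0, 0, 0]},
])

```text
clock: 34.25
position: [536.0, -206.8, 76.0]
tcp_rot: [[0.032, 0.999, 0.0], [0.999, -0.032, -0.0], [-0.0, 0.0, -1.0]]
contact_force: [0.7, -1.0, -2.9]
opening: 0.657
grasp_force: 30.0
```

>>> move_arm([
  {"translation": [0, 0, 0], "angular": [0, 0, 0]},
  {"translation": [0, 0, 0], "angular": [0, 0, 0]},
  {"translation": [0, 0, 0], "angular": [0, 0, 0]},
  {"translation": [0, 0, 0], "angular": [0, 0, 0]},
  {"translation": [0, 0, -40], "angular": [0, 0, 0]},
  {"translation": [0, 0, -90], "angular": [0, 0, 0]},
  {"translation": [0, 0, -140], "angular": [0, 0, 0]},
  {"translation": [0, 0, -190], "angular": [0, 0, 0]},
  {"translation": [0, 0, -240], "angular": [0, 0, 0]},
  {"translation": [0, 0, -240], "angular": [0, 0, 0]},
  {"translation": [0, 0, -240], "angular": [0, 0, 0]},
], jaw=0)

```text
clock: 35.62
position: [535.7, -206.6, 314.9]
tcp_rot: [[0.032, 0.999, -0.001], [0.999, -0.032, 0.0], [0.0, -0.001, -1.0]]
contact_force: [1.1, 0.5, -0.9]
opening: 1.004
grasp_force: 0.0
```

```bash
python3 - <<'E'
from h import *
s,im,d=shot('wrist','w13');W=world('wrist',s,d);jar(W,(536.5,-205.7),z0=8);jar(W,(531.5,-373.7),z0=8)
plan(([619,-54,290],Rdown(np.pi/2)),([619,-54,290],Rdown(-np.pi/2)));print(sense()['joint_positions'])
s,im,d=shot('top');P=world('top',s,d).reshape(-1,3)
for z in (148,):
    q=P[(abs(P[:,2]-z)<5)&(abs(P[:,0]-620)<60)&(abs(P[:,1]+20)<80)]
    for g in (q[q[:,1]>-20],q[q[:,1]<-20]): print(len(g),g.mean(0),g.min(0),g.max(0))
E
```

```text
jar [ 536.4 -207.3] R 29.3 n 540 z 102.4
jar [ 531.3 -374.2] R 29.4 n 416 z 102.4
tr [155.2  78.5  24.4] rot [-0.001 -0.002 -1.603]
tr [155.2  78.5  24.4] rot [-0.002  0.001  1.539]
[-0.432  0.302  1.27  -0.     1.572 -0.4  ]
60 [624.25   13.762 148.98 ] [604.924  10.039 144.857] [641.245  17.372 152.996]
59 [631.209 -56.312 148.789] [612.418 -60.613 143.169] [648.674 -51.875 152.989]
```

>>> move_arm([
  {"translation": [20, 10, -10], "angular": [0, 0, 0.17]},
  {"translation": [40, 20, -10], "angular": [0, 0, 0.34]},
  {"translation": [60, 30, -10], "angular": [0, 0, 0.51]},
  {"translation": [80, 40, -10], "angular": [0, 0, 0.68]},
  {"translation": [100, 50, -10], "angular": [0, 0, 0.85]},
  {"translation": [120, 60, -10], "angular": [0, 0, 1.02]},
  {"translation": [140, 70, -10], "angular": [0, 0, 1.19]},
  {"translation": [160, 80, -10], "angular": [0, 0, 1.36]},
  {"translation": [180, 83, -10], "angular": [0, 0, 1.54]},
  {"translation": [190, 83, -10], "angular": [0, 0, 1.54]},
  {"translation": [190, 83, -10], "angular": [0, 0, 1.54]},
  {"translation": [190, 83, -10], "angular": [0, 0, 1.54]},
])

```text
clock: 37.22
position: [624.8, -20.1, 325.7]
tcp_rot: [[1.0, 0.001, -0.0], [0.001, -1.0, -0.0], [-0.0, 0.0, -1.0]]
contact_force: [-1.0, 0.5, 0.0]
opening: 1.002
grasp_force: 0.0
```

```bash
python3 - <<'E'
from h import *
s,im,d=shot('wrist','w14');W=world('wrist',s,d);print(s['position'],s['tcp_rot'],s['joint_positions'])
P=W.reshape(-1,3);P=P[(abs(P[:,0]-625)<70)&(abs(P[:,1]+20)<80)]
q=P[(P[:,2]>100)]
for g in (q[q[:,1]>-20],q[q[:,1]<-20]):
    print('tab',len(g),g[:,2].max());
    for lo in range(100,155,10):
        h=g[(g[:,2]>=lo)&(g[:,2]<lo+10)]
        if len(h)>8: print(lo,len(h),h.mean(0),h.min(0),h.max(0),'slope dy/dx',np.polyfit(h[:,0],h[:,1],1)[0])
for g in (P[(P[:,1]>-20)],P[(P[:,1]<-20)]):
    h=g[(g[:,2]>75)&(g[:,2]<100)];print('board',len(h),h.min(0),h.max(0),h.mean(0),np.polyfit(h[:,0],h[:,1],1)[0])
b=P[(P[:,2]>25)&(P[:,2]<45)];print(cv2.minAreaRect(b[:,:2].astype(np.float32)))
E
```

```text
[624.832 -20.097 325.703] [[ 1.     0.001 -0.   ]
 [ 0.001 -1.    -0.   ]
 [-0.     0.    -1.   ]] [-0.091  0.425  1.08  -0.     1.637  1.479]
tab 24300 448.9921962905648
110 42 [628.501   8.208 114.422] [604.719   6.474 110.722] [641.146  14.719 119.786] slope dy/dx 0.07414997536214643
120 15 [626.057   8.945 127.361] [607.122   7.201 123.882] [641.26   14.098 129.597] slope dy/dx 0.11009540198983073
130 35 [633.572   8.613 132.533] [608.828   6.709 130.048] [641.151  14.67  138.595] slope dy/dx 0.13964945436019804
140 258 [623.924  10.854 147.978] [605.364   6.692 142.921] [641.126  15.245 149.898] slope dy/dx -0.024956569232666318
tab 25392 450.5062518021777
100 28 [634.505 -55.881 105.631] [617.168 -61.767 100.56 ] [648.495 -54.806 109.686] slope dy/dx -0.10098623509682206
110 28 [636.194 -56.727 114.361] [613.258 -63.427 110.474] [648.463 -54.559 119.777] slope dy/dx -0.16141875321809643
120 39 [635.409 -56.275 124.513] [613.587 -63.13  120.002] [648.583 -54.463 129.956] slope dy/dx -0.1147107495497415
130 33 [635.564 -56.188 134.974] [614.855 -63.419 130.526] [648.475 -54.725 139.376] slope dy/dx -0.12253964822779177
140 268 [631.336 -58.756 147.857] [612.449 -63.342 140.074] [648.586 -54.626 149.912] slope dy/dx -0.033640302641030115
board 256 [583.829   6.071  75.287] [663.149  15.864  98.959] [635.358   9.639  91.353] -0.0038307481873089766
board 279 [590.248 -64.236  75.386] [670.638 -53.941  98.376] [637.528 -57.826  90.964] -0.04536665071139914
((626.4483032226562, -24.176536560058594), (98.76431274414062, 99.52880096435547), 88.42068481445312)
```

View pics/w14.png

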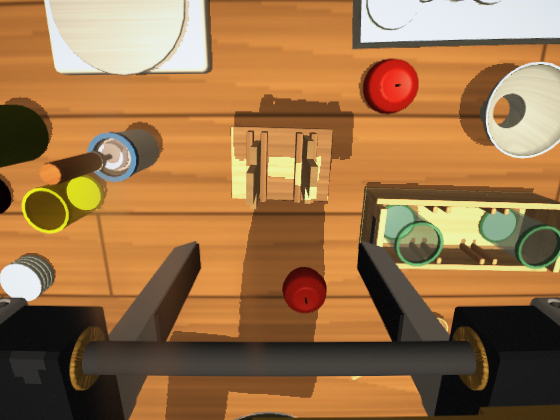

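Both dividers show in the rack at columns about 258 and 305, and both jars are in the carrier's end bays, at (418,240) and (540,245). I'll take divider_2 first.

```bash
python3 - <<'E'
from h import *
R=Rdown(-np.pi/2-.03)
plan(([630.5,-58.9,220],R),([630.5,-58.9,115],R))
E
```

```text
tr [  5.7  38.7 105.8] rot [0.   0.   0.03]
tr [  5.7  38.7 210.8] rot [0.   0.   0.03]
```

>>> move_arm([
  {"translation": [5.7, 38.7, 20], "angular": [0, 0, 0.03]},
  {"translation": [5.7, 38.7, 70], "angular": [0, 0, 0.03]},
  {"translation": [5.7, 38.7, 120], "angular": [0, 0, 0.03]},
  {"translation": [5.7, 38.7, 135], "angular": [0, 0, 0.03]},
  {"translation": [5.7, 38.7, 135], "angular": [0, 0, 0.03]},
  {"translation": [5.7, 38.7, 170], "angular": [0, 0, 0.03]},
  {"translation": [5.7, 38.7, 200], "angular": [0, 0, 0.03]},
  {"translation": [5.7, 38.7, 211], "angular": [0, 0, 0.03]},
  {"translation": [5.7, 38.7, 211], "angular": [0, 0, 0.03]},
  {"translation": [5.7, 38.7, 211], "angular": [0, 0, 0.03]},
], jaw=0.5)

```text
clock: 38.52
position: [631.5, -58.3, 116.8]
tcp_rot: [[1.0, -0.031, 0.003], [-0.031, -1.0, -0.0], [0.003, 0.0, -1.0]]
contact_force: [0.5, -0.8, 0.1]
opening: 0.504
grasp_force: 0.0
```

>>> move_arm([
  {"translation": [0, 0, 0], "angular": [0, 0, 0]},
  {"translation": [0, 0, 0], "angular": [0, 0, 0]},
  {"translation": [0, 0, 0], "angular": [0, 0, 0]},
  {"translation": [0, 0, 0], "angular": [0, 0, 0]},
  {"translation": [0, 0, 0], "angular": [0, 0, 0]},
  {"translation": [0, 0, 0], "angular": [0, 0, 0]},
  {"translation": [0, 0, 0], "angular": [0, 0, 0]},
], jaw=1)

```text
clock: 39.4
position: [630.6, -58.2, 114.8]
tcp_rot: [[1.0, -0.031, 0.0], [-0.031, -1.0, 0.0], [-0.0, -0.0, -1.0]]
contact_force: [0.6, 0.7, -0.1]
opening: 0.086
grasp_force: 30.0
```

```bash
python3 - <<'E'
from h import *
W=np.load('w7.npz')['W'].reshape(-1,3)
# walls tops gaps at grooves, carrier frame
a=-.03;c=np.array([534,-289.7]);Q=W[:,:2]-c;u=Q@[np.cos(a),np.sin(a)];v=Q@[-np.sin(a),np.cos(a)]
for sx in (-1,1):
    m=(abs(W[:,2]-70)<3)&(u*sx>46)&(u*sx<52);h=np.histogram(v[m],np.arange(-60,61,3))
    print(sx,[(int(e),int(n)) for e,n in zip(h[1],h[0])])
R=Rdown(-np.pi/2-.03)
plan(([630.5,-58.9,270],R),([532.7,-331.7,270],R)); print(sense()['position'])
E
```

```text
-1 [(-60, 6), (-57, 10), (-54, 5), (-51, 9), (-48, 6), (-45, 8), (-42, 7), (-39, 8), (-36, 6), (-33, 8), (-30, 7), (-27, 8), (-24, 8), (-21, 7), (-18, 8), (-15, 6), (-12, 7), (-9, 8), (-6, 8), (-3, 8), (0, 8), (3, 9), (6, 9), (9, 9), (12, 8), (15, 7), (18, 8), (21, 7), (24, 7), (27, 8), (30, 8), (33, 7), (36, 9), (39, 8), (42, 7), (45, 8), (48, 7), (51, 9), (54, 11), (57, 8)]
1 [(-60, 6), (-57, 7), (-54, 9), (-51, 7), (-48, 8), (-45, 7), (-42, 8), (-39, 7), (-36, 8), (-33, 8), (-30, 8), (-27, 8), (-24, 9), (-21, 8), (-18, 7), (-15, 8), (-12, 7), (-9, 8), (-6, 8), (-3, 9), (0, 7), (3, 8), (6, 8), (9, 7), (12, 9), (15, 8), (18, 9), (21, 9), (24, 8), (27, 8), (30, 8), (33, 8), (36, 8), (39, 10), (42, 10), (45, 10), (48, 9), (51, 7), (54, 8), (57, 10)]
tr [  -0.1    0.7 -155.2] rot [-0.     0.    -0.001]
tr [ -89.3  276.4 -155.2] rot [-0.     0.    -0.001]
[630.626 -58.175 114.845]
```

```bash
python3 - <<'E'
from h import *
W=np.load('w7.npz')['W'].reshape(-1,3)
a=-.03;c=np.array([534,-289.7]);Q=W[:,:2]-c;u=Q@[np.cos(a),np.sin(a)];v=Q@[-np.sin(a),np.cos(a)]
for sx in (-1,1):
    m=(abs(W[:,2]-70)<3)&(u*sx>34)&(u*sx<42);print(sx,np.sort(v[m]).round(1)[::2])
    m=(abs(W[:,2]-70)<3)&(u*sx>30)&(u*sx<60)&(abs(abs(v)-42)<16);print('u',np.percentile(u[m],[0,5,95,100]))
E
```

```text
-1 [-126.8 -126.3 -126.1  -53.9  -53.7  -53.6  -52.1  -51.8  -50.6  -50.5
  -50.4  -49.1  -48.9  -48.8  -35.2  -33.8  -33.5  -33.3  -32.4  -32.1
  -30.8  -30.5  -29.4  -29.2   30.6   30.7   32.1   32.2   33.4   33.6
   34.8   34.8   36.2   50.1   50.3   51.6   51.6   51.6   52.9   53.
   54.3   54.4]
u [-52.433 -52.285 -36.833 -34.518]
1 [-126.3 -125.8 -125.7 -125.6 -125.2  -52.7  -52.5  -51.6  -51.1  -51.
  -49.9  -49.5  -48.4  -34.3  -34.2  -32.8  -32.4  -31.3  -30.9  -29.7
  -29.6  -29.3   30.4   30.5   31.7   31.9   32.1   33.2   33.2   33.3
   34.5   34.6   36.    36.1   49.9   51.2   51.4   51.4   52.6   52.8
   52.8   54.    54.1   54.3]
u [34.092 36.03  51.961 52.696]
```

>>> move_arm([
  {"translation": [0, 0, -30], "angular": [0, 0, 0]},
  {"translation": [0, 0, -80], "angular": [0, 0, 0]},
  {"translation": [0, 0, -130], "angular": [0, 0, 0]},
  {"translation": [-5, 20, -155], "angular": [0, 0, 0]},
  {"translation": [-25, 75, -155], "angular": [0, 0, 0]},
  {"translation": [-45, 130, -155], "angular": [0, 0, 0]},
  {"translation": [-60, 185, -155], "angular": [0, 0, 0]},
  {"translation": [-78, 240, -155], "angular": [0, 0, 0]},
  {"translation": [-86, 265, -155], "angular": [0, 0, 0]},
  {"translation": [-89, 276, -155], "angular": [0, 0, 0]},
  {"translation": [-89, 276, -155], "angular": [0, 0, 0]},
  {"translation": [-89, 276, -155], "angular": [0, 0, 0]},
  {"translation": [-89, 276, -155], "angular": [0, 0, 0]},
])

```text
clock: 41.02
position: [533.5, -330.3, 270.0]
tcp_rot: [[1.0, -0.03, 0.0], [-0.03, -1.0, -0.0], [0.0, 0.0, -1.0]]
contact_force: [-0.3, 0.5, -0.1]
opening: 0.081
grasp_force: 30.0
```

```bash
python3 - <<'E'
from h import *
s,im,d=shot('wrist','w15');W=world('wrist',s,d).reshape(-1,3);print(s['position'],s['joint_positions'])
p=s['position']
q=W[(W[:,2]>140)&(W[:,2]<p[2]+45)&(np.hypot(W[:,0]-p[0],W[:,1]-p[1])<60)]
for lo in range(140,310,20):
    h=q[(q[:,2]>=lo)&(q[:,2]<lo+20)]
    if len(h)>8: print(lo,len(h),h.mean(0),h.min(0),h.max(0))
a=-.03;c=np.array([534,-289.7]);Q=W[:,:2]-c;u=Q@[np.cos(a),np.sin(a)];v=Q@[-np.sin(a),np.cos(a)]
for sx in (-1,1):
    m=(abs(W[:,2]-70)<3)&(u*sx>34)&(u*sx<42);print(sx,np.sort(v[m]).round(1)[::2])
plan(([532.7,-331.7,113],Rdown(-np.pi/2-.03)))
E
```

```text
[ 533.518 -330.339  269.951] [-0.613  0.442  1.18   0.     1.519  0.988]
160 34 [ 573.287 -332.616  171.255] [ 573.046 -336.458  164.2  ] [ 573.576 -328.709  179.862]
180 46 [ 573.324 -332.577  190.257] [ 573.003 -336.256  180.45 ] [ 573.548 -328.937  199.204]
200 55 [ 573.347 -332.528  210.777] [ 572.86  -336.531  201.782] [ 573.616 -328.619  218.75 ]
220 73 [ 573.356 -332.608  229.982] [ 573.055 -336.433  220.49 ] [ 573.811 -328.756  239.884]
240 523 [ 561.702 -332.21   249.126] [ 550.77  -336.121  240.163] [ 573.702 -327.915  259.913]
260 405 [ 546.837 -331.766  273.33 ] [ 541.605 -347.578  260.036] [ 551.934 -315.942  279.983]
280 993 [ 545.293 -331.826  290.608] [ 541.512 -347.754  280.01 ] [ 551.931 -315.667  299.98 ]
300 1916 [ 538.215 -331.616  305.465] [ 514.469 -347.929  300.009] [ 551.865 -315.577  314.937]
-1 [-126.2 -126.  -125.8 -125.7  -53.2  -53.2  -53.2  -52.   -52.   -52.
  -50.8  -50.8  -50.7  -49.6  -49.6  -49.5  -33.9  -33.8  -32.7  -32.7
  -32.6  -32.6  -31.5  -31.5  -31.4  -30.2  -30.2   29.3   30.2   30.3
   30.5   31.4   31.6   31.7   32.5   32.6   32.6   33.7   33.8   34.
   35.1   35.1   35.3   48.7   49.5   49.7   49.9   50.6   50.8   50.8
   51.9   52.    52.2   52.8   53.2   53.4   53.5   54.5   54.8  125.6
  125.9  126.   126.1  126.2  126.3  126.5]
1 [-311.2 -309.1 -308.7 -304.8 -302.6 -299.4 -126.  -125.8 -125.8 -125.7
 -125.5  -53.7  -53.7  -52.5  -52.5  -52.5  -51.4  -51.4  -51.4  -50.3
  -50.2  -50.2  -49.1  -49.1  -49.1  -48.   -47.9  -35.4  -34.3  -34.2
  -34.2  -33.1  -33.1  -33.1  -32.   -32.   -31.9  -30.8  -30.8  -30.8
  -29.7  -29.7  -29.6   29.8   30.    30.1   31.    31.1   31.1   31.8
   31.9   32.4   32.8   32.9   33.6   34.3   34.4   34.6   35.7   35.7
   49.3   50.1   50.4   50.5   51.4   51.7   51.9   52.5   52.7   53.
   53.9   53.9   54.9   55.2  126.1  126.3  126.4  126.6  126.7  126.8
  126.8  127.1]
tr [ -0.7   1.2 156.9] rot [ 0. -0. -0.]
```

View pics/w15.png

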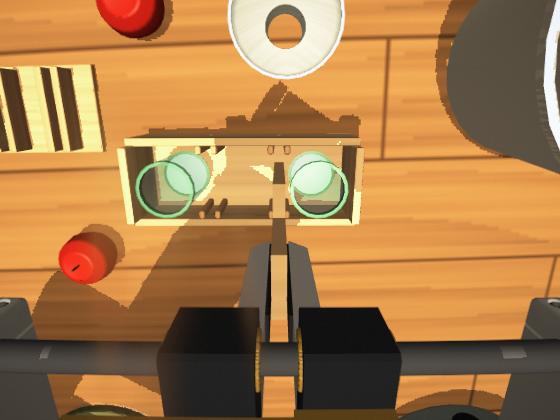

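>>> move_arm([
  {"translation": [-0.6, 0, 40], "angular": [0, 0, 0]},
  {"translation": [-0.6, 0, 75], "angular": [0, 0, 0]},
  {"translation": [-0.6, 0, 86], "angular": [0, 0, 0]},
  {"translation": [-0.6, 0, 86], "angular": [0, 0, 0]},
  {"translation": [-0.6, 0, 86], "angular": [0, 0, 0]},
  {"translation": [-0.6, 0, 86], "angular": [0, 0, 0]},
])

```text
clock: 41.82
position: [532.8, -331.4, 185.1]
tcp_rot: [[1.0, -0.031, 0.001], [-0.031, -1.0, -0.001], [0.001, 0.001, -1.0]]
contact_force: [0.3, -0.4, -1.2]
opening: 0.081
grasp_force: 30.0
```

```bash
cat > div.py <<'E'
from h import *
def chk(vg):
    s,im,d=shot('wrist');W=world('wrist',s,d).reshape(-1,3);p=s['position'];print(p,s['contact_force'])
    a=-.03;c=np.array([534,-289.7]);Q=W[:,:2]-c;u=Q@[np.cos(a),np.sin(a)];v=Q@[-np.sin(a),np.cos(a)]
    m=(W[:,2]>p[2]-100)&(W[:,2]<p[2]-25)&(abs(v-vg)<12)&(abs(u)<50)
    print('board',m.sum(),'end u',u[m].max(),'v',v[m&(u>35)].min(),v[m&(u>35)].max(),'z',W[m,2].min())
    b=m&(abs(W[:,2]-(p[2]-23))<12);print('tab edge',b.sum())
    t=(abs(W[:,2]-(p[2]+33))<6)&(abs(v-vg)<6)&(abs(u)<20);print('tabtop',t.sum(),v[t].mean(),u[t].min(),u[t].max(),W[t,2].max())
    for sx in (-1,1):
        k=(abs(W[:,2]-70)<3)&(u*sx>34)&(u*sx<42)&(abs(v-vg)<14);print(sx,np.sort(v[k]).round(1))
E
python3 -c "
from div import *
chk(-41.7)"
```

```text
[ 532.8   -331.447  185.074] [ 0.312 -0.418 -1.175]
board 218 end u 40.21648001269821 v -46.88578300483018 -38.93404872936344 z 85.29602050863463
tab edge 38
tabtop 1234 -42.54809166239654 -18.648111123342865 18.429877506899157 224.0026060529764
-1 [-54.  -54.  -54.  -53.  -53.  -53.  -53.  -52.1 -52.  -52.  -51.1 -51.1
 -51.1 -51.1 -51.1 -51.1 -51.1 -50.1 -50.1 -50.1 -34.8 -34.7 -34.7 -34.7
 -34.7 -33.8 -33.8 -33.8 -32.9 -32.8 -32.8 -32.8 -31.9 -31.9 -31.9 -31.9
 -30.9 -30.9 -30.9 -30.9 -29.9 -29.9 -28.9]
1 [-54.2 -54.2 -54.2 -53.3 -53.3 -53.3 -53.3 -53.3 -53.2 -53.2 -53.2 -52.4
 -52.4 -52.4 -52.4 -52.4 -52.4 -52.4 -52.4 -52.3 -51.5 -51.5 -51.5 -51.5
 -51.5 -51.5 -51.4 -50.6 -50.6 -50.6 -50.6 -50.6 -50.6 -50.6 -50.6 -50.6
 -49.7 -49.7 -49.7 -49.7 -49.7 -49.7 -49.7 -49.7 -48.8 -48.8 -48.8 -48.8
 -48.8 -48.8 -47.9 -47.9 -47.9 -34.5 -34.5 -34.5 -34.5 -34.4 -34.4 -33.6
 -33.6 -33.6 -33.6 -33.6 -33.5 -33.5 -33.5 -32.7 -32.7 -32.7 -32.7 -32.7
 -32.7 -32.7 -32.6 -31.8 -31.8 -31.8 -31.8 -31.8 -31.8 -31.8 -31.7 -31.
 -30.9 -30.9 -30.9 -30.9 -30.9 -30.8 -30.8 -30.  -30.  -30.  -30.  -30.
 -30.  -29.9 -29.1 -29.1 -29.1 -29.1 -29.1]
```

>>> move_arm([
  {"translation": [0, -0.9, 0], "angular": [0, 0, 0]},
  {"translation": [0, -0.9, 15], "angular": [0, 0, 0]},
  {"translation": [0, -0.9, 25], "angular": [0, 0, 0]},
  {"translation": [0, -0.9, 35], "angular": [0, 0, 0]},
  {"translation": [0, -0.9, 45], "angular": [0, 0, 0]},
  {"translation": [0, -0.9, 55], "angular": [0, 0, 0]},
  {"translation": [0, -0.9, 63], "angular": [0, 0, 0]},
  {"translation": [0, -0.9, 69], "angular": [0, 0, 0]},
  {"translation": [0, -0.9, 71.5], "angular": [0, 0, 0]},
  {"translation": [0, -0.9, 72], "angular": [0, 0, 0]},
  {"translation": [0, -0.9, 72], "angular": [0, 0, 0]},
])

```text
clock: 43.25
position: [532.7, -330.5, 112.8]
tcp_rot: [[1.0, -0.031, 0.001], [-0.031, -1.0, -0.001], [0.001, 0.001, -1.0]]
contact_force: [-2.1, 1.7, 5.8]
opening: 0.083
grasp_force: 30.0
```

>>> move_arm([
  {"translation": [0, 0, 0], "angular": [0, 0, 0]},
  {"translation": [0, 0, 0], "angular": [0, 0, 0]},
  {"translation": [0, 0, 0], "angular": [0, 0, 0]},
  {"translation": [0, 0, 0], "angular": [0, 0, 0]},
  {"translation": [0, 0, -40], "angular": [0, 0, 0]},
  {"translation": [0, 0, -90], "angular": [0, 0, 0]},
  {"translation": [0, 0, -140], "angular": [0, 0, 0]},
  {"translation": [0, 0, -190], "angular": [0, 0, 0]},
  {"translation": [0, 0, -190], "angular": [0, 0, 0]},
  {"translation": [0, 0, -190], "angular": [0, 0, 0]},
], jaw=0.6)

```text
clock: 44.5
position: [532.3, -330.2, 300.8]
tcp_rot: [[1.0, -0.031, -0.001], [-0.031, -1.0, 0.001], [-0.001, -0.001, -1.0]]
contact_force: [0.3, -0.2, -0.8]
opening: 0.397
grasp_force: 0.0
```

```bash
python3 - <<'E'
from h import *
s,im,d=shot('wrist','w16');W=world('wrist',s,d);jar(W,(531.5,-373.7),z0=8);W=W.reshape(-1,3)
a=-.03;c=np.array([534,-289.7]);Q=W[:,:2]-c;u=Q@[np.cos(a),np.sin(a)];v=Q@[-np.sin(a),np.cos(a)]
t=(abs(W[:,2]-148)<6)&(abs(v+42)<10)&(abs(u)<25);print(t.sum(),W[t,2].max(),np.median(W[t,2]),u[t].min(),u[t].max(),v[t].min(),v[t].max())
t=(abs(W[:,2]-93)<5)&(abs(v+42)<10)&(abs(u)<50);print(t.sum(),np.median(W[t,2]),u[t].min(),u[t].max())
plan(([623.2,11.2,304],Rdown(-np.pi/2-.025)),([623.2,11.2,115],Rdown(-np.pi/2-.025)))
E
```

```text
jar [ 531.5 -374.5] R 29.4 n 594 z 102.4
269 148.88299342178624 146.5587215640108 -17.606007338392264 17.92093661822012 -45.19376111232355 -37.83863706908803
168 91.46506998555085 -39.78100534636904 39.75616537718563
tr [  80.3 -344.1   -3.4] rot [-0.001  0.002 -0.006]
tr [  80.7 -343.8  185.6] rot [-0.001  0.002 -0.006]
```

>>> move_arm([
  {"translation": [14, -60, 0], "angular": [0, 0, 0]},
  {"translation": [28, -120, 0], "angular": [0, 0, 0]},
  {"translation": [42, -180, 0], "angular": [0, 0, 0]},
  {"translation": [56, -240, 0], "angular": [0, 0, 0]},
  {"translation": [70, -300, 0], "angular": [0, 0, 0]},
  {"translation": [80.5, -344, 0], "angular": [0, 0, 0]},
  {"translation": [80.5, -344, 40], "angular": [0, 0, 0]},
  {"translation": [80.5, -344, 80], "angular": [0, 0, 0]},
  {"translation": [80.5, -344, 90], "angular": [0, 0, 0]},
  {"translation": [80.5, -344, 90], "angular": [0, 0, 0]},
  {"translation": [80.5, -344, 90], "angular": [0, 0, 0]},
])

```text
clock: 45.92
position: [624.2, 10.8, 213.5]
tcp_rot: [[1.0, -0.031, 0.002], [-0.031, -1.0, -0.0], [0.002, 0.0, -1.0]]
contact_force: [-0.2, -0.2, 0.8]
opening: 0.4
grasp_force: 0.0
```

```bash
python3 - <<'E'
from h import *
s,im,d=shot('wrist','w17');W=world('wrist',s,d).reshape(-1,3);print(s['position'])
h=W[(abs(W[:,2]-148)<6)&(abs(W[:,0]-623)<30)&(abs(W[:,1]-11)<20)];print(len(h),h.mean(0),h.min(0),h.max(0),np.polyfit(h[:,0],h[:,1],1)[0])
plan(([623.2,11.2,115],Rdown(-np.pi/2-.025)))
E
```

```text
[624.211  10.807 213.475]
456 [624.011  11.263 148.36 ] [604.641   7.266 142.771] [641.268  15.453 150.287] -0.03011226507934934
tr [-1.2 -0.3 98.4] rot [ 0.    -0.002 -0.006]
```

>>> move_arm([
  {"translation": [-1, -0.4, 50], "angular": [0, 0, 0]},
  {"translation": [-1, -0.4, 85], "angular": [0, 0, 0]},
  {"translation": [-1, -0.4, 98], "angular": [0, 0, 0]},
  {"translation": [-1, -0.4, 98], "angular": [0, 0, 0]},
  {"translation": [-1, -0.4, 98], "angular": [0, 0, 0]},
])

```text
clock: 46.6
position: [623.5, 11.3, 115.8]
tcp_rot: [[1.0, -0.031, 0.003], [-0.031, -1.0, -0.0], [0.003, 0.0, -1.0]]
contact_force: [0.7, 0.6, 0.4]
opening: 0.399
grasp_force: 0.0
```

>>> move_arm([
  {"translation": [0, 0, 0], "angular": [0, 0, 0]},
  {"translation": [0, 0, 0], "angular": [0, 0, 0]},
  {"translation": [0, 0, 0], "angular": [0, 0, 0]},
  {"translation": [0, 0, 0], "angular": [0, 0, 0]},
  {"translation": [0, 0, 0], "angular": [0, 0, 0]},
  {"translation": [0, 0, 0], "angular": [0, 0, 0]},
], jaw=1)

```text
clock: 47.35
position: [622.8, 11.4, 114.0]
tcp_rot: [[1.0, -0.031, 0.0], [-0.031, -1.0, -0.0], [0.0, 0.0, -1.0]]
contact_force: [-0.7, -0.8, 2.7]
opening: 0.084
grasp_force: 30.0
```

```bash
python3 - <<'E'
from h import *
plan(([535.1,-247,270],Rdown(-np.pi/2-.03)))
E
```

```text
tr [ -79.5  261.  -156. ] rot [ 0.    -0.    -0.001]
```

>>> move_arm([
  {"translation": [0, 0, -30], "angular": [0, 0, 0]},
  {"translation": [0, 0, -80], "angular": [0, 0, 0]},
  {"translation": [0, 0, -130], "angular": [0, 0, 0]},
  {"translation": [-8, 20, -156], "angular": [0, 0, 0]},
  {"translation": [-24, 75, -156], "angular": [0, 0, 0]},
  {"translation": [-40, 130, -156], "angular": [0, 0, 0]},
  {"translation": [-56, 185, -156], "angular": [0, 0, 0]},
  {"translation": [-72, 235, -156], "angular": [0, 0, 0]},
  {"translation": [-79.5, 261, -156], "angular": [0, 0, 0]},
  {"translation": [-79.5, 261, -156], "angular": [0, 0, 0]},
  {"translation": [-79.5, 261, -110], "angular": [0, 0, 0]},
  {"translation": [-79.5, 261, -80], "angular": [0, 0, 0]},
  {"translation": [-79.5, 261, -71], "angular": [0, 0, 0]},
  {"translation": [-79.5, 261, -71], "angular": [0, 0, 0]},
  {"translation": [-79.5, 261, -71], "angular": [0, 0, 0]},
  {"translation": [-79.5, 261, -71], "angular": [0, 0, 0]},
])

```text
clock: 49.35
position: [535.5, -247.1, 185.9]
tcp_rot: [[1.0, -0.031, 0.001], [-0.031, -1.0, -0.001], [0.002, 0.001, -1.0]]
contact_force: [-0.1, -0.0, -0.4]
opening: 0.084
grasp_force: 30.0
```

```bash
python3 -c "
from div import *
chk(42.1)"
```

```text
[ 535.453 -247.087  185.929] [-0.072 -0.004 -0.431]
board 311 end u 40.82095210166972 v 37.592612367278385 45.51296606953649 z 86.85862304848621
tab edge 37
tabtop 1248 41.67140355595655 -18.06647592496707 19.325379526148225 224.80778055276167
-1 [29.4 30.4 30.4 30.4 30.5 31.4 31.4 31.4 31.4 32.4 32.4 32.4 32.4 33.3
 33.3 33.3 33.3 33.3 33.3 33.3 34.3 49.7 49.7 49.7 49.7 49.7 49.8 50.6
 50.7 50.7 50.7 51.6 51.6 51.6 51.7 52.6 52.6 53.5 53.5 53.6 53.6 53.6
 54.5 54.5 54.6 54.6]
1 [30.2 30.2 30.2 30.2 30.2 30.2 30.3 31.1 31.1 31.1 31.1 31.1 31.2 31.2
 31.2 32.  32.  32.  32.  32.  32.1 32.1 32.1 32.9 32.9 32.9 32.9 32.9
 32.9 32.9 33.  33.8 33.8 33.8 33.8 33.8 33.8 33.8 33.9 34.7 34.7 34.7
 34.7 34.7 34.7 34.8 35.6 35.6 35.6 35.6 35.6 35.6 35.6 49.1 49.1 49.1
 49.1 49.1 49.1 49.1 49.1 49.9 50.  50.  50.  50.  50.  50.  50.  50.8
 50.8 50.8 50.9 50.9 50.9 50.9 50.9 51.7 51.7 51.8 51.8 51.8 51.8 51.8
 52.6 52.6 52.6 52.6 52.6 52.6 52.7 52.7 52.7 53.5 53.5 53.6 53.6 53.6
 53.6 53.6 53.7 54.4 54.4 54.5 54.5 54.5 54.5]
```

>>> move_arm([
  {"translation": [-0.8, -0.6, 0], "angular": [0, 0, 0]},
  {"translation": [-0.8, -0.6, 15], "angular": [0, 0, 0]},
  {"translation": [-0.8, -0.6, 25], "angular": [0, 0, 0]},
  {"translation": [-0.8, -0.6, 35], "angular": [0, 0, 0]},
  {"translation": [-0.8, -0.6, 45], "angular": [0, 0, 0]},
  {"translation": [-0.8, -0.6, 55], "angular": [0, 0, 0]},
  {"translation": [-0.8, -0.6, 64], "angular": [0, 0, 0]},
  {"translation": [-0.8, -0.6, 70], "angular": [0, 0, 0]},
  {"translation": [-0.8, -0.6, 73], "angular": [0, 0, 0]},
  {"translation": [-0.8, -0.6, 73.5], "angular": [0, 0, 0]},
  {"translation": [-0.8, -0.6, 73.5], "angular": [0, 0, 0]},
])

```text
clock: 50.78
position: [534.6, -246.5, 112.0]
tcp_rot: [[1.0, -0.031, 0.001], [-0.031, -1.0, -0.001], [0.001, 0.0, -1.0]]
contact_force: [-0.8, 0.6, 4.7]
opening: 0.085
grasp_force: 30.0
```

>>> move_arm([
  {"translation": [0, 0, 0], "angular": [0, 0, 0]},
  {"translation": [0, 0, 0], "angular": [0, 0, 0]},
  {"translation": [0, 0, 0], "angular": [0, 0, 0]},
  {"translation": [0, 0, 0], "angular": [0, 0, 0]},
  {"translation": [0, 0, -40], "angular": [0, 0, 0]},
  {"translation": [0, 0, -90], "angular": [0, 0, 0]},
  {"translation": [0, 0, -140], "angular": [0, 0, 0]},
  {"translation": [0, 0, -190], "angular": [0, 0, 0]},
  {"translation": [0, 0, -240], "angular": [0, 0, 0]},
  {"translation": [0, 0, -240], "angular": [0, 0, 0]},
  {"translation": [0, 0, -240], "angular": [0, 0, 0]},
], jaw=0.6)

```text
clock: 52.15
position: [534.2, -246.3, 350.3]
tcp_rot: [[1.0, -0.031, -0.001], [-0.031, -1.0, 0.001], [-0.001, -0.001, -1.0]]
contact_force: [-0.3, 0.1, -0.4]
opening: 0.401
grasp_force: 0.0
```

```bash
python3 - <<'E'
from h import *
s,im,d=shot('wrist','w18');W=world('wrist',s,d);j1=jar(W,(536.4,-207),z0=8);j3=jar(W,(531.5,-373.7),z0=8);W=W.reshape(-1,3)
print([np.hypot(*(j1-[536.5,-205.7])),np.hypot(*(j3-[531.5,-373.7]))])
a=-.03;c=np.array([534,-289.7]);Q=W[:,:2]-c;u=Q@[np.cos(a),np.sin(a)];v=Q@[-np.sin(a),np.cos(a)]
for vg in (-42,42):
    t=(abs(W[:,2]-148)<6)&(abs(v-vg)<12)&(abs(u)<25);print(t.sum(),W[t,2].max(),np.median(W[t,2]),u[t].min(),u[t].max(),v[t].min(),v[t].max())
for cam in ('top','side'):
    s,im,d=shot(cam,cam+'9');W=world(cam,s,d)
    for n in ['brush','jam','apple_1','lids','funnel','pickles']:
        r=[r for r in cut_out(cam,n) if r['p']>.5];print(cam,n,[np.nanmedian(W[x['pixels']],0).round() for x in r])
E
```

```text
jar [ 536.7 -207.6] R 29.3 n 462 z 102.5
jar [ 531.7 -375. ] R 29.4 n 456 z 102.4
[np.float64(1.8684145602182174), np.float64(1.2750828524584548)]
224 148.8788190003658 146.34423752312114 -18.19925574533671 17.991628487269477 -45.96277768738299 -37.45633267235186
216 148.86678374633834 146.52916489482243 -18.48065275798428 17.709622875473407 38.274790382442646 45.4539637895474
top brush []
top jam [array([572., 432.,  95.])]
top apple_1 [array([ 732., -166.,   56.]), array([425., -58.,  56.])]
top lids [array([436., 398.,  34.])]
top funnel [array([ 739., -341.,   50.])]
top pickles [array([662., 357., 134.])]
side brush [array([649., 184., 150.])]
side jam [array([578., 418.,  82.])]
side apple_1 [array([427., -85.,  48.]), array([ 732., -191.,   50.])]
side lids [array([438., 379.,  30.])]
side funnel []
side pickles [array([680., 341., 101.]), array([ 714., -319.,   55.])]
```

View pics/w18.png

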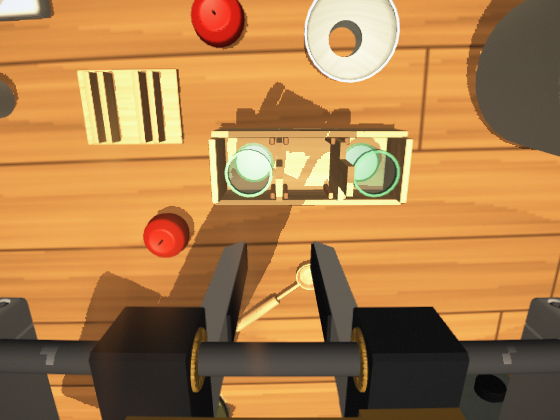

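The jars stand in the end bays at (250,165) and (370,165). Both dividers are seated at columns about 280 and 338, and the rack is empty. The brush is in its pot and the bystanders are where they were, so I'm handing in the job.

```bash
python3 -c "
from bench import *
print(job_done())"
```

```text
the job is handed in; nothing more can be done
None
```

I handed the job in at about 52 s: the two jars present are brushed and standing in bays 1 and 3, both dividers are fully home, and the brush is back in its pot; no verdict was returned.

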